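Knock a plaster lamp foot out of its mould and rack it to dry

TASK

Slide the filled mould along the knock-out bench until it is against the red end stop, then lift the red-handled lever all the way so that the knockout rod pushes the plaster lamp foot up out of the mould, and lower the lever again. Take the lamp foot out and stand it gently, upright, on the free end of the wooden drying rack. Leave the mould against its stop and do not disturb the dry lamp foot, pail, mug or scraper.

Things in the scene. Friction and masses are not known exactly. Their poses are not given: they have to be found in the camera images.
- bench: Dark steel knock-out bench, fixed. Origin on the table under its deck's centre; x across it, away from the robot side, y along it, z up. Deck x -86 to 72, y +-175 mm, top 164 mm above the table, 8 mm thick; 22 mm legs at x +-58, y +-162 mm. Aluminium keeper rails along both long edges (outer faces x +-66, 15 mm high) have lips over the mould's flange: it slides along y only and cannot be lifted.
- station (a point): Centre of the 40 mm knock-out hole, level with the deck top (bench x 0, y -85 mm); the mould's origin is here, within 1 to 2 mm, when the mould is against the red end stop. The stop, 20 mm high, crosses the deck at its -y end, face 75 mm beyond this point. Axes as the bench.
- mould: Amber casting mould, loose, filled flush with the white lamp foot. Origin: centre of its underside, on the deck; y along the deck. Flange 112 (x) by 150 (y) by 8 mm; block above it 85 (x) by 141 (y) mm, rim 83 mm above the origin. Starts 115 to 165 mm from the station, towards bench +y. Slides with 5 to 9 N when pushed on its +y end face, best in the middle; 2 mm play sideways and up.
- lamp_foot: White plaster lamp foot, to be ejected: 54 (x) by 110 (y) by 75 mm high, corners cut 14 mm, brass insert, 0.35 to 0.55 kg. Origin: centre of its underside, z up. At first its top is flush with the mould's rim (underside 8 mm above the mould's origin), nothing to grip; ejected it stands 40 mm proud. Black rubber lips on its long sides hold it with 8 to 12 N drag, also when the rod goes down.
- lever_grip (a point): In the red hand grip (22 mm wide across bench y, 26 mm high, 44 mm long) on the end of the lever; tip 19 mm beyond this point. It is under the deck's front (-x) edge (within 4 mm of it in x), 45 mm above the table when down. Deck and mould are above and behind it: straight from above a gripper hits the deck. Come from the robot side, tool tilted 35 to 45 degrees, closing along bench y.
- lever_pivot (a point): Axis of the lever's hinge, a pin along bench y, 110 mm beyond the station (bench +x), 90 mm above the table. The red grip's point is 197 mm from it, on the side towards the robot: 45 mm below it when down, level half way, 45 mm above it when up.
- lever (a joint): Lever angle, rad: 0 down, 0.458 fully up; positive lifts the red grip, 90 mm in all. Both stops are hard. Lifting takes about 3 N at the grip empty, 8 to 14 N while the rod ejects the casting; the grip turns in the fingers and may slip some mm, so check that it is fully up. It falls back by its own weight: after lowering, let go about 10 mm above the bottom rather than pressing it down.
- rod (a joint): Height of the steel knockout rod, m: 0 down (top 2 mm below the deck top) to 0.050 up. 24 mm diameter, vertical, driven by the lever (about 0.11 m per rad). It passes the deck's hole and the 36 mm hole in the mould's floor and meets the lamp foot at about 0.010.
- rack: Slatted wooden drying rack, fixed. Origin on the table under its centre, z up. 170 (x) by 270 (y) mm, top of the slats 60 mm above the table. The dry lamp foot stands on its -y half.
- rack_free (a point): Middle of the rack's free (+y) half, on top of the slats, 65 mm from the rack's centre; axes as the rack. With the lamp foot's long side along the rack's x, gripper fingers clear the dry lamp foot.
- dry_foot: A dry lamp foot of the same shape already standing on the rack's -y half (origin: centre of its underside). Leave it alone.
- pail: White plastic mixing pail with wire bail, 190 mm across, 185 mm high, origin under its centre. Leave it alone.
- mug: White mug, 82 mm across, 92 mm high, origin under its centre. Leave it alone.
- scraper: Scraper with a wooden handle, 200 mm long, lying on the table along its own x. Leave it alone.
Not all that is in view belongs to the job. What is shaped like the lamp_foot but purple is not meant. Of the things like the mould, leave any that is blue; of the rest the larger one is meant.

How it is judged:
By the outcome, as a careful person would: the job done as asked, in the order asked, and still so for the second after the job is handed in, with the robot touching nothing.
It also fails if it takes over 72 s, if anything falls off the work surface, if the arm or the gripper's body presses on something with over 40 N, if the wrist force passes 120 N, or if a joint passes its speed limit or range.

ROBOT

A 6-joint arm with a two-finger parallel gripper is mounted at the origin on the work surface. World frame = base frame: x ahead of the robot, y to its left, z up, the work surface at z = 0. Lengths are in m, angles in degrees, forces in N, time in s.
With the tool pointing down it reaches from about 0.4 to 0.825 m from the base axis. Payload 7 kg.
Tool frame: the origin (TCP) lies midway between the tips of the shut fingers; the grasp point (between the pads) lies r.tcp_to_grasp behind it (r.tcp_to_grasp is the distance from the TCP to the grasp point, in m); x points along the fingers, y is the direction in which the jaws open and shut, and the axes are right-handed (so a half turn about x gives the same grasp; the last joint's range is limited). The gripper opens to 88 mm and grips with 3 to 60 N. Pads are 19 mm wide; open, the fingers measure 130 mm over their backs; the gripper's body (78 mm by 193 mm) begins 47 mm behind the grasp point.
Start: joints at [81.251, 20.546, 0.682, 0, -70.136, -16.507], TCP at [0.288, 0.61, 0.227] pointing down, gripper open.
Joint ranges: [-176.03, 176.03], [-82.01, 121.73], [-58.28, 71.71], [-173.87, 95.51], [-174.79, -0.11], [-173.66, 173.66]. Speed limits (degrees/s): [136.94, 136.94, 172.46, 180, 180, 180].

INTERFACE

Orientations are given as [roll, pitch, yaw] about the fixed x, y, z axes, in that order (R = Rz(yaw) Ry(pitch) Rx(roll)).
In Python, from plant import r gives the robot as it stands.
- The arm moves only by the tool carry_out, never from a script. Its argument "moves" is a list of rows, each a list of 7 numbers: the shift along the world's x, y, z in mm, then the turn, a rotation vector about the world's x, y, z in rad, then the opening in per cent of the stroke, from 0 (shut) to 100 (fully open). In form: [[x, y, z, wx, wy, wz, claw], ...]. A call has 1 to 5 rows; each row is the pose to reach, as a shift and turn from the pose commanded when the call began; what a row does not reach only later rows make up. A row lasts 1/10 s, in which the tool goes at most 50 mm and 8.59 degrees, less where a joint would pass 70% of its speed; a pose out of reach is approached as far as the arm can. A call with a gripper value outside its range is refused whole. The fingers move at their own pace and stop on an object; "squeeze" is the grip in N (left out, the last holds). Time passes only in rows, so rows that repeat a pose let the fingers close. It gives the time, the measured TCP pose, the force and the opening at its end, in the units of the state.
- r.get_state(): the state, without advancing time (a new reading comes with each control period).
- r.capture(name): name is "scene" or "top"; returns the picture (384x512x3 uint8, blue, green, red); there is no depth.
- r.camera_params(name): a dict with "K" (3x3 intrinsics, pixels), "D" ([k1, k2, p1, p2, k3] as OpenCV has them; the pictures are not rectified), "rvec" (rotation vector, rad) and "tvec" (3), from world to camera coordinates, as OpenCV has them. Camera axes: x right, y down, z forward; pixel columns grow to the right and rows downward; lengths in m; the calibration is good to about 2 mm. A picture is of the moment at which its call begins. camera_params takes no time and is no camera call.
- r.close_job(): hands the job in, once; it reports no verdict.
The state is a dict: "time_s": time; "joints": joint angles; "qd": joint speeds; "joint_torque": joint torques, N m; "tcp_pos": TCP position; "eef_rot": TCP orientation; "contact_force": force on the tool from outside, world axes, zero at the start; "moment": the same for the moment, N m; "gripper_width": finger opening in m.
Only numpy, scipy, OpenCV 4.12 (cv2) and the standard library are available. Lean on these libraries where they do the work, as an engineer would, in place of code of your own. Each camera call takes 0.05 s, during which the arm holds its last target. There are 200 camera calls.

## Working session

There is one attempt and no reset: what is moved stays moved. The work goes in short steps, Python scripts to look and compute and a tool call to move; the robot and the scene stay as the last step left them, time stands still between calls to the robot, and variables do not carry over. Pictures are saved under pics/ and viewed, about 8 in all and at most 12, crops included, and the job is handed in when it is done.

Besides the shell and the picture viewer there is one more tool, called after "Emit:" by a JSON object that holds its "name" and its "arguments", one argument or row to a line. carry_out: Moves the arm, as the interface text tells. Its arguments: {"type":"object","properties":{"moves":{"type":"array"},"squeeze":{"type":"number"}},"required":["moves"]}

```bash
ls; mkdir -p pics
cat > h.py <<'E'
import numpy as np, cv2
from plant import r
from scipy.spatial.transform import Rotation as Ro
def cam(n):
    p=r.camera_params(n); return [np.array(p[k],float) for k in ("K","D","rvec","tvec")]
def ray(n,uv):
    K,D,rv,t=cam(n); R=cv2.Rodrigues(rv)[0]
    q=cv2.undistortPoints(np.array(uv,float).reshape(-1,1,2),K,D).reshape(-1,2)
    d=np.c_[q,np.ones(len(q))]@R; return -R.T@t.ravel(), d
def plane(n,uv,z):
    c,d=ray(n,uv); return c+d*((z-c[2])/d[:,2])[:,None]
def proj(n,P):
    K,D,rv,t=cam(n); return cv2.projectPoints(np.array(P,float).reshape(-1,1,3),rv,t,K,D)[0].reshape(-1,2)
E
python3 - <<'E'
from h import *
a=r.capture("scene");b=r.capture("top")
cv2.imwrite("pics/s0.png",a);cv2.imwrite("pics/t0.png",b)
for n in("scene","top"): print(ray(n,[[256,192]]))
print(r.get_state(), r.tcp_to_grasp)
E
```

```text
pics
(array([ 1.56856598, -0.43241721,  1.10969815]), array([[-0.68974265,  0.2294189 , -0.68690083]]))
(array([ 0.47061839, -0.14230941,  1.77338753]), array([[ 0.06385742,  0.01807597, -0.99781852]]))
{'time_s': 0.1, 'joints': array([ 8.12508192e+01,  2.05885047e+01,  6.38717205e-01, -1.65978445e-02,
       -7.01367234e+01, -1.65059673e+01]), 'qd': array([-0.02936298, -0.08025164,  0.18371412,  0.07556367, -0.01082768,
        0.02980798]), 'joint_torque': array([-1.57545488e-03, -5.84160519e+01,  2.93751150e+01,  7.01539367e+00,
        1.01811503e-02, -4.97442488e-05]), 'tcp_pos': array([0.28784232, 0.61006086, 0.2257044 ]), 'eef_rot': array([  96.28290216,   89.91209282, -108.97789736]), 'contact_force': array([ 0.74618161, -0.34887125,  0.12612914]), 'moment': array([-0.01966967,  0.00746472, -0.03632386]), 'gripper_width': 0.0880910996607968} 0.0188
```

View pics/s0.png

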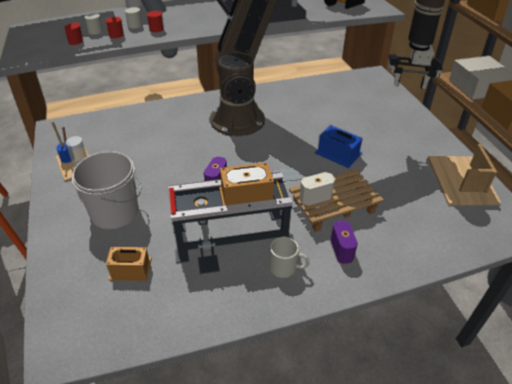

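View pics/t0.png

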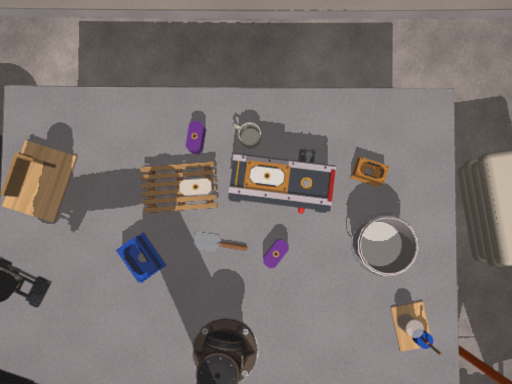

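Top view candidates. Moulds: large amber with white casting (267,176) on the bench, small amber (370,171), blue (140,257). Feet: white in mould (267,176), dry one on rack (195,187), purple ones (196,136) and (276,253). I choose the large amber one on the bench with its white foot. The stop is at (332,185), the lever grip at (301,211), and the rack's free half is on the left (~160,187).

```bash
cat >> h.py <<'E'
def mask(img,lo,hi): return cv2.inRange(cv2.cvtColor(img,cv2.COLOR_BGR2HSV),lo,hi)
def blobs(m,amin=15):
    out=[]
    for c in cv2.findContours(m,cv2.RETR_EXTERNAL,cv2.CHAIN_APPROX_NONE)[0]:
        if cv2.contourArea(c)>=amin: out.append((cv2.contourArea(c),c.reshape(-1,2)))
    return sorted(out,key=lambda x:-x[0])
def rect(P):
    (c,s,a)=cv2.minAreaRect((P[:,:2]*1000).astype(np.float32)); 
    if s[0]<s[1]: s=s[::-1]; a+=90
    return np.round(c,1),np.round(s,1),round((a+90)%180-90,2)
E
python3 - <<'E'
from h import *
b=cv2.imread("pics/t0.png");a=cv2.imread("pics/s0.png")
x0,x1,y0,y1=130,345,140,222
cv2.imwrite("pics/c1.png",cv2.resize(b[y0:y1,x0:x1],None,fx=3.7,fy=3.7,interpolation=cv2.INTER_CUBIC))
for name,lo,hi,z in (("red",(0,150,80),(6,255,255),.184),("white",(15,0,170),(35,70,255),.247),("wood",(8,70,60),(20,200,255),.06),("amber",(8,150,100),(22,255,255),.247)):
    for A,c in blobs(mask(b,lo,hi),8)[:7]:
        print(name,A,c.mean(0).round(1),rect(plane("top",c,z)))
for A,c in blobs(mask(a,(0,150,60),(6,255,255)),5)[:6]: print("scene red",A,c.mean(0))
E
```

```text
red 91.0 [330.8 185. ] (array([ 598.2, -364.8]), array([102.9,  13.3]), -6.27)
red 16.0 [300.6 210. ] (array([ 513.1, -263.5]), array([16.8, 13.4]), -89.48)
white 1471.5 [504.1 206.2] (array([ 522.7, -888.8]), array([349.3,  71.6]), -1.08)
white 276.5 [192.  186.4] (array([584.5,  83.2]), array([97.2, 48.7]), -89.51)
white 194.0 [268.  176.7] (array([ 620.1, -148.4]), array([101.7,  44.8]), 85.69)
white 26.5 [390.3 231.1] (array([ 446.1, -546.5]), array([31.2, 27. ]), -33.66)
wood 3977.5 [ 37.1 180.6] (array([617.7, 684.6]), array([254.6, 219.4]), -16.9)
wood 2494.0 [179.1 186.4] (array([597.3, 171.4]), array([270.9, 170.2]), -85.08)
wood 1201.0 [266.5 176.3] (array([ 638.1, -148.5]), array([163.9, 103.7]), 83.34)
wood 815.5 [408.8 323.9] (array([ 111.2, -664.4]), array([157.8, 117.9]), 11.28)
wood 750.5 [369.  171.2] (array([ 658.2, -521.7]), array([120.4,  87.7]), 71.7)
wood 108.0 [306.1 182.5] (array([ 616.4, -292.5]), array([43.5, 40.1]), -89.55)
wood 106.5 [233.3 245.8] (array([385. , -30.7]), array([95. , 18.8]), 82.46)
amber 1074.5 [266.2 175.8] (array([ 619.8, -148.8]), array([141.4,  86.8]), 83.34)
amber 601.5 [369.2 172. ] (array([ 637.1, -480.6]), array([104.1,  73. ]), 71.64)
amber 80.5 [306.2 182.7] (array([ 598.9, -276.1]), array([32.5, 32.3]), 0.24)
amber 11.0 [233.3 246.2] (array([394., -44.]), array([75.1,  7.2]), 82.47)
scene red 250.5 [73.28813559 33.33898305]
scene red 236.0 [114.4137931  27.0862069]
scene red 233.0 [155.0862069   20.68965517]
scene red 78.5 [172.35294118 200.74509804]
```

View pics/c1.png

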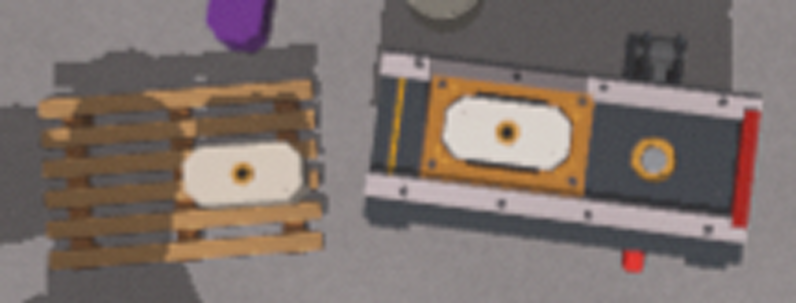

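The crop confirms the large amber mould with the white casting, at a distance from the knock-out hole (crop 652,158) and the red stop (748,168). The red grip tip shows at (633,262). The rack's free end is on the left.

Run:
```python
from h import *
b=cv2.imread("pics/t0.png");a=cv2.imread("pics/s0.png")
m=mask(b,(8,70,60),(22,255,255))
h=[c for A,c in blobs(m,50) if abs(c.mean(0)-[306,182.5]).max()<4][0]
H=plane("top",h,.165); hc=rect(H)[0]/1000; print("hole",rect(H))
# rails: bright low-sat
g=mask(b,(0,0,150),(179,45,255)); g[:, :225]=0; g[:,340:]=0; g[:145]=0;g[215:]=0
for A,c in blobs(g,30): 
    P=plane("top",c,.179); print("rail",A,rect(P))
mc=np.array([.6198,-.1488]); 
st=plane("top",[c for A,c in blobs(mask(b,(0,150,80),(6,255,255)),50)][0],.184); print("stop",rect(st))
for yaw in(-6.3,-6.66):
    th=np.radians(yaw);ex=np.array([np.cos(th),np.sin(th)]);ey=np.array([-np.sin(th),np.cos(th)])
    print(yaw,"mould rel hole",ex@(mc-hc),ey@(mc-hc),"grip rel",[ (ex@(p-hc),ey@(p-hc)) for p in [plane("top",[[301,211]],.05)[0,:2]]],"stop rel",ex@(rect(st)[0]/1e3-hc),ey@(rect(st)[0]/1e3-hc))
```

```text
hole (array([ 607.4, -283.3]), array([40.9, 37.6]), -89.55)
rail 487.0 (array([ 629. , -148.9]), array([113.8,  56. ]), 83.02)
rail 455.5 (array([ 560.7, -193.4]), array([353.8,  19.7]), 83.45)
rail 179.0 (array([ 660.6, -302.6]), array([159.9,  18.6]), 83.24)
rail 45.0 (array([689.5, -54.6]), array([40.8, 17.1]), -89.55)
stop (array([ 598.2, -364.8]), array([102.9,  13.3]), -6.27)
-6.3 mould rel hole -0.0024341489941012845 0.13504845396625065 grip rel [(np.float64(-0.0946656773182948), np.float64(-0.002628729111958124))] stop rel -0.0002010944362673371 -0.08201737353163477
-6.66 mould rel hole -0.0032826298246802187 0.13503049411682577 grip rel [(np.float64(-0.09464729201541446), np.float64(-0.0032234753022840016))] stop rel 0.0003142364987409555 -0.0820170180841931
```

```bash
cat >> h.py <<'E'
th=np.radians(-6.6);ex=np.array([np.cos(th),np.sin(th),0]);ey=np.array([-np.sin(th),np.cos(th),0]);ez=np.array([0,0,1.])
S=np.array([.6067,-.2833,.164])
def B(x,y,z): return S+ex*x+ey*y+ez*(z-.164)   # station-relative, z world
def now():
    s=r.get_state(); return s,Ro.from_euler('xyz',s['eef_rot'],degrees=True)
def frame(x,y):
    return Ro.from_matrix(np.c_[x,y,np.cross(x,y)])
def rep(T,Rt):
    s,R=now(); print("t",round(s['time_s'],2),"tcp",(s['tcp_pos']*1e3).round(1),"F",s['contact_force'].round(1),"w",round(s['gripper_width']*1e3,1),"q",s['joints'].round(0))
    if Rt is not None: print("turn",((Rt*R.inv()).as_rotvec()).round(3))
    print("shift mm",((T-s['tcp_pos'])*1e3).round(1))
E
python3 - <<'E'
from h import *
s,R=now(); print(R.as_matrix().round(3))
b=cv2.imread("pics/t0.png")
for A,c in blobs(mask(b,(130,80,40),(165,255,255)),20): P=plane("top",c,.07); print("purple",rect(P), [(ex@(p-S),ey@(p-S)) for p in [P.mean(0)]])
for sg in(1,-1):
  print("push pose",sg); rep(B(0,.135+.0705+.035,.2),frame(-ez,sg*ex))
  s40=np.radians(40)
  x=ex*np.sin(s40)-ez*np.cos(s40); print("lever"); rep(B(-.094,0,.045)+x*.0188,frame(x,sg*ey))
E
```

```text
[[-0.    -0.427 -0.904]
 [-0.001 -0.904  0.427]
 [-1.     0.002 -0.   ]]
purple (array([778.5, 112. ]), array([118.6,  60.5]), -8.45) [(np.float64(0.12510541434578445), np.float64(0.412018517065173))]
purple (array([ 360.9, -182.7]), array([109.8,  55.6]), -37.63) [(np.float64(-0.25529256720131543), np.float64(0.0711683095594601))]
push pose 1
t 0.1 tcp [287.8 610.1 225.7] F [ 0.7 -0.3  0.1] w 88.1 q [ 81.  21.   1.  -0. -70. -17.]
turn [1.000e-03 1.000e-03 1.896e+00]
shift mm [ 346.5 -654.5  -25.7]
lever
t 0.1 tcp [287.8 610.1 225.7] F [ 0.7 -0.3  0.1] w 88.1 q [ 81.  21.   1.  -0. -70. -17.]
turn [ 0.943 -0.271 -2.661]
shift mm [ 237.5 -883.9 -195.1]
push pose -1
t 0.1 tcp [287.8 610.1 225.7] F [ 0.7 -0.3  0.1] w 88.1 q [ 81.  21.   1.  -0. -70. -17.]
turn [ 1.000e-03 -1.000e-03 -1.245e+00]
shift mm [ 346.5 -654.5  -25.7]
lever
t 0.1 tcp [287.8 610.1 225.7] F [ 0.7 -0.3  0.1] w 88.1 q [ 81.  21.   1.  -0. -70. -17.]
turn [-0.191 -0.674  0.313]
shift mm [ 237.5 -883.9 -195.1]
```

Emit:
{"name": "carry_out", "arguments": {
  "moves": [
    [17,-33,4,0,0,-0.0625,0],
    [34,-66,8,0,0,-0.125,0],
    [52,-98,12,0,0,-0.187,0],
    [69,-131,16,0,0,-0.249,0],
    [86,-164,20,0,0,-0.311,0]
  ]
}}

```text
time_s: 0.6
tcp_pos: [0.3743, 0.4449, 0.2464]
eef_rot: [102.0, 90.0, -121.2]
contact_force: [0.8, -0.5, 0.2]
gripper_width: 0.0531
```

Emit:
{"name": "carry_out", "arguments": {
  "moves": [
    [17,-33,0,0,0,-0.0625,0],
    [34,-66,0,0,0,-0.125,0],
    [52,-98,0,0,0,-0.187,0],
    [69,-131,0,0,0,-0.249,0],
    [86,-164,0,0,0,-0.311,0]
  ]
}}

```text
time_s: 1.1
tcp_pos: [0.4603, 0.2809, 0.2464]
eef_rot: [85.6, 90.0, -155.4]
contact_force: [0.9, 0.6, 0.3]
gripper_width: 0.013
```

Emit:
{"name": "carry_out", "arguments": {
  "moves": [
    [17,-33,0,0,0,-0.0625,0],
    [34,-66,0,0,0,-0.125,0],
    [52,-98,0,0,0,-0.187,0],
    [69,-131,0,0,0,-0.249,0],
    [86,-164,0,0,0,-0.311,0]
  ]
}}

```text
time_s: 1.6
tcp_pos: [0.5463, 0.117, 0.2463]
eef_rot: [89.5, 90.0, -169.3]
contact_force: [1.2, 0.4, 0.6]
gripper_width: 0.0004
```

Emit:
{"name": "carry_out", "arguments": {
  "moves": [
    [17,-29,0,0,0,-0.0625,0],
    [35,-58,0,0,0,-0.125,0],
    [53,-87,0,0,0,-0.187,0],
    [71,-116,0,0,0,-0.249,0],
    [88,-145,0,0,0,-0.311,0]
  ]
}}

```text
time_s: 2.1
tcp_pos: [0.6344, -0.0279, 0.2461]
eef_rot: [97.4, 90.0, -179.3]
contact_force: [0.5, 0.9, 0.4]
gripper_width: 0.0003
```

Run:
```python
from h import *
rep(B(0,.135+.0705+.03,.2),frame(-ez,-ex))
```

```text
t 2.1 tcp [634.4 -27.9 246.1] F [0.5 0.9 0.4] w 0.3 q [ 15.  16.  -3.  -0. -71. -22.]
turn [ 0.    -0.001  0.001]
shift mm [ -0.6 -21.5 -46.1]
```

Emit:
{"name": "carry_out", "arguments": {
  "moves": [
    [0,0,-16,0,0,0,0],
    [-1,-5,-32,0,0,0,0],
    [-1,-10,-46,0,0,0,0],
    [-2,-20,-46,0,0,0,0],
    [-3,-30,-46,0,0,0,0]
  ]
}}

```text
time_s: 2.6
tcp_pos: [0.6309, -0.0571, 0.2006]
eef_rot: [141.8, 90.0, -134.7]
contact_force: [-0.2, 0.4, 0.0]
gripper_width: 0.0005
```

Emit:
{"name": "carry_out", "arguments": {
  "moves": [
    [-1,-6,0,0,0,0,0],
    [-1.4,-12,0,0,0,0,0],
    [-2,-18,0,0,0,0,0],
    [-2.8,-24,0,0,0,0,0],
    [-3.5,-30,0,0,0,0,0]
  ]
}}

```text
time_s: 3.1
tcp_pos: [0.6286, -0.0851, 0.2017]
eef_rot: [-47.7, 89.8, 35.8]
contact_force: [1.1, 7.6, 2.3]
gripper_width: 0.0002
```

Emit:
{"name": "carry_out", "arguments": {
  "moves": [
    [-1,-8,0,0,0,0,0],
    [-1.8,-16,0,0,0,0,0],
    [-2.8,-24,0,0,0,0,0],
    [-3.7,-32,0,0,0,0,0],
    [-4.6,-40,0,0,0,0,0]
  ]
}}

```text
time_s: 3.6
tcp_pos: [0.624, -0.1252, 0.2017]
eef_rot: [-49.2, 89.8, 34.3]
contact_force: [1.8, 8.9, 2.1]
gripper_width: 0.0002
```

Run:
```python
from h import *
rep(B(0,.080,.2),frame(-ez,-ex))
```

```text
t 3.6 tcp [ 624.  -125.2  201.7] F [1.8 8.9 2.1] w 0.2 q [  6.  18.  -7.  -0. -65. -13.]
turn [-0.002  0.003 -0.002]
shift mm [ -8.1 -78.6  -1.7]
```

Emit:
{"name": "carry_out", "arguments": {
  "moves": [
    [-1,-8,0,0,0,0,0],
    [-1.8,-16,0,0,0,0,0],
    [-2.8,-24,0,0,0,0,0],
    [-3.7,-32,0,0,0,0,0],
    [-4.6,-40,0,0,0,0,0]
  ]
}}

```text
time_s: 4.1
tcp_pos: [0.6193, -0.1652, 0.2016]
eef_rot: [-49.4, 89.8, 34.1]
contact_force: [1.5, 8.3, 3.6]
gripper_width: 0.0003
```

Emit:
{"name": "carry_out", "arguments": {
  "moves": [
    [-0.7,-6,0,0,0,0,0],
    [-1.4,-12,0,0,0,0,0],
    [-2,-18,0,0,0,0,0],
    [-2.8,-24,0,0,0,0,0],
    [-3.4,-29,0,0,0,0,0]
  ]
}}

```text
time_s: 4.6
tcp_pos: [0.6159, -0.1942, 0.2016]
eef_rot: [-51.0, 89.8, 32.6]
contact_force: [1.3, 8.6, 2.5]
gripper_width: 0.0006
```

Emit:
{"name": "carry_out", "arguments": {
  "moves": [
    [-0.3,-2,0,0,0,0,0],
    [-0.5,-4,0,0,0,0,0],
    [-0.7,-6,0,0,0,0,0],
    [-0.7,-6,0,0,0,0,0]
  ]
}}

```text
time_s: 5.0
tcp_pos: [0.6152, -0.2003, 0.2016]
eef_rot: [-53.2, 89.8, 30.3]
contact_force: [-0.7, 6.0, 0.8]
gripper_width: 0.0007
```

Emit:
{"name": "carry_out", "arguments": {
  "moves": [
    [-0.2,-2,0,0,0,0,0],
    [-0.4,-4,0,0,0,0,0],
    [-0.6,-5,0,0,0,0,0],
    [-0.6,-5,0,0,0,0,0]
  ]
}}

```text
time_s: 5.4
tcp_pos: [0.6156, -0.2028, 0.2018]
eef_rot: [-40.4, 89.6, 43.1]
contact_force: [2.2, 18.6, 3.3]
gripper_width: 0.0005
```

Emit:
{"name": "carry_out", "arguments": {
  "moves": [
    [1,10,0,0,0,0,0],
    [2,20,20,0,0,0,30],
    [0,20,60,0,0,0.0,57],
    [-20,20,100,0,0,0.0,57],
    [-50,20,130,0,0,0,57]
  ]
}}

```text
time_s: 5.9
tcp_pos: [0.5641, -0.1868, 0.333]
eef_rot: [-120.2, 89.9, -36.8]
contact_force: [0.7, 0.5, 0.9]
gripper_width: 0.0273
```

Run:
```python
from h import *
for t in (40,45):
  s40=np.radians(t);x=ex*np.sin(s40)-ez*np.cos(s40)
  rep(B(-.096,-.001,.045)+x*(.0188-.09),frame(x,-ey))
  print("insert",(x*90).round(1))
b=r.capture("top");cv2.imwrite("pics/t1.png",b)
for A,c in blobs(mask(b,(8,150,100),(22,255,255)),80): print("amber",A,rect(plane("top",c,.247)), (rect(plane("top",c,.247))[0]/1e3-S[:2])@np.c_[ex,ey][:2])
for A,c in blobs(mask(b,(0,150,80),(6,255,255)),5): print("red",A,c.mean(0),rect(plane("top",c,.05)))
```

```text
t 5.9 tcp [ 564.1 -186.8  333. ] F [0.7 0.5 0.9] w 27.3 q [  1.  10.   0.   0. -80.  -7.]
turn [-0.605 -0.478  1.499]
shift mm [ -98.4  -81.2 -233.4]
insert [ 57.5  -6.6 -68.9]
t 5.9 tcp [ 564.1 -186.8  333. ] F [0.7 0.5 0.9] w 27.3 q [  1.  10.   0.   0. -80.  -7.]
turn [-0.68  -0.538  1.48 ]
shift mm [-102.9  -80.6 -237.6]
insert [ 63.2  -7.3 -63.6]
amber 601.0 (array([ 637.1, -480.6]), array([104.1,  73. ]), 71.64) [ 0.05287563 -0.19249836]
amber 229.5 (array([ 601.2, -313.3]), array([89.5, 84. ]), -5.98) [-0.00201544 -0.03043334]
red 48.0 [331.46875 185.     ] (array([ 608.8, -384.8]), array([111.7,  11.7]), -7.07)
red 16.5 [300.8        209.86666667] (array([ 516.6, -273.7]), array([18.2, 14.6]), -89.48)
```

Emit:
{"name": "carry_out", "arguments": {
  "moves": [
    [-12,-6,0,-0.045,-0.036,0.099,57],
    [-24,-12,0,-0.091,-0.072,0.197,57],
    [-36,-18,0,-0.136,-0.107,0.296,57],
    [-48,-24,0,-0.182,-0.143,0.394,57],
    [-60,-30,0,-0.227,-0.179,0.493,57]
  ]
}}

```text
time_s: 6.45
tcp_pos: [0.5031, -0.2168, 0.3312]
eef_rot: [-149.5, 73.4, -37.4]
contact_force: [0.9, 0.0, -0.8]
gripper_width: 0.0498
```

Emit:
{"name": "carry_out", "arguments": {
  "moves": [
    [-10,-6,-6,-0.045,-0.036,0.099,57],
    [-20,-12,-12,-0.091,-0.072,0.197,57],
    [-30,-18,-18,-0.136,-0.107,0.296,57],
    [-40,-24,-24,-0.182,-0.143,0.394,57],
    [-50,-30,-30,-0.227,-0.179,0.493,57]
  ]
}}

```text
time_s: 6.95
tcp_pos: [0.4529, -0.2466, 0.3011]
eef_rot: [-164.4, 58.0, -22.6]
contact_force: [0.6, -0.3, -0.3]
gripper_width: 0.0501
```

Emit:
{"name": "carry_out", "arguments": {
  "moves": [
    [-2,-4,-18,-0.045,-0.036,0.099,57],
    [-4,-8,-36,-0.091,-0.072,0.197,57],
    [-6,-13,-54,-0.136,-0.107,0.296,57],
    [-8,-17,-72,-0.182,-0.143,0.394,57],
    [-10,-21,-90,-0.227,-0.179,0.493,57]
  ]
}}

```text
time_s: 7.45
tcp_pos: [0.435, -0.2771, 0.2248]
eef_rot: [-177.6, 48.3, -11.3]
contact_force: [-0.4, -1.7, 0.7]
gripper_width: 0.0502
```

Run:
```python
from h import *
s40=np.radians(45);x=ex*np.sin(s40)-ez*np.cos(s40)
rep(B(-.096,-.001,.045)+x*(.0188-.09),frame(x,-ey))
a=r.capture("scene");b=r.capture("top")
cv2.imwrite("pics/st.png",np.hstack([cv2.resize(a[130:280,140:320],None,fx=2.2,fy=2.2),cv2.resize(b[140:290,220:400],None,fx=2.2,fy=2.2)]))
```

```text
t 7.45 tcp [ 435.  -277.1  224.8] F [-0.4 -1.7  0.7] w 50.2 q [-10. -14. -52.   4. -10.  82.]
turn [-0.038 -0.053  0.113]
shift mm [  26.2    9.6 -129.5]
```

View pics/st.png

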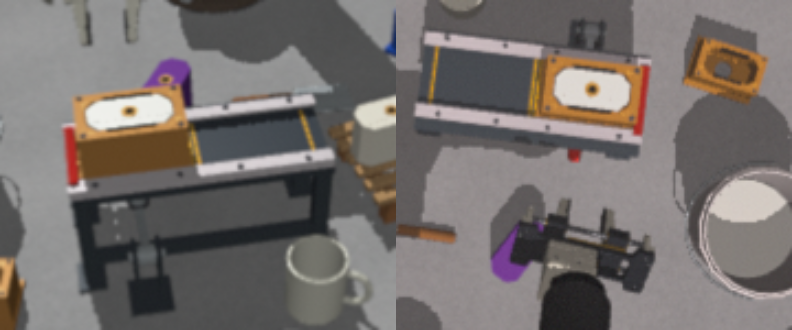

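The mould stands against the red stop (top crop ~640,100). The grip tip is at (574,155), and the tool is on the robot side. Joints 3 and 5 are near their limits, so I fit a quick planar arm model to choose the tilt.

```bash
cat > k.py <<'E'
from h import *
from scipy.optimize import least_squares
s,_=now(); q=s['joints']
D=[(287.8,610.1,225.7,81.25,20.59,.64,-70.14),(634.4,-27.9,246.1,15,16,-3,-71),(624,-125.2,201.7,6,18,-7,-65),(564.1,-186.8,333,1,10,0,-80),(*(s['tcp_pos']*1e3),q[0],q[1],q[2],q[4])]
D=np.array(D); rho=np.sqrt(D[:,0]**2+D[:,1]**2-196**2)
def fk(p,q2,q3,q5):
    a,h,L1,L2,LT,dl=p; f=np.radians(q2-q3); u=np.radians(q2); t=np.radians(q2-q3-q5)
    return a+L1*np.sin(u)+L2*np.cos(f+dl)+LT*np.cos(t), h+L1*np.cos(u)-L2*np.sin(f+dl)-LT*np.sin(t)
def res(p):
    X,Z=fk(p,D[:,4],D[:,5],D[:,6]); return np.r_[X-rho,Z-D[:,2],(p-p0)*.02*np.array([1,1,1,1,1,100])]
p0=np.array([30,300,400,400,250,0.])
p=least_squares(res,p0).x
if __name__=="__main__":
    print(p.round(2),res(p)[:10].round(1))
    for tilt in(35,38,41,45):
      for zg in(.045,.09,.135):
        for back in(0,.05,.09):
            t=np.radians(tilt);x=ex*np.sin(t)-ez*np.cos(t);T=(B(-.096+.0*zg,-.001,zg)+x*(.0188-back))*1e3
            R=np.sqrt(T[0]**2+T[1]**2-196**2)
            e=lambda v:[a-b for a,b in zip(fk(p,v[0],v[1],v[0]-v[1]-(90-tilt)),(R,T[2]))]
            o=least_squares(e,[10,-30]);v=o.x;print(tilt,zg,back,v.round(0),"q5",round(v[0]-v[1]-90+tilt),round(o.cost,1))
E
python3 k.py
```

```text
[1.6300e+01 2.2145e+02 6.0289e+02 4.4920e+02 3.9534e+02 2.0000e-02] [ 0.6 -0.5 -0.5  0.4  0.1  1.3  3.  -1.9 -1.9 -0.3]
35 0.045 0 [ 20. -55.] q5 19 0.0
35 0.045 0.05 [ 11. -56.] q5 12 0.0
35 0.045 0.09 [  5. -56.] q5 5 0.0
35 0.09 0 [ 13. -52.] q5 10 0.0
35 0.09 0.05 [  5. -52.] q5 2 0.0
35 0.09 0.09 [ -2. -52.] q5 -5 0.0
35 0.135 0 [  7. -49.] q5 1 0.0
35 0.135 0.05 [ -1. -49.] q5 -7 0.0
35 0.135 0.09 [ -7. -48.] q5 -14 0.0
38 0.045 0 [ 21. -57.] q5 26 0.0
38 0.045 0.05 [ 13. -58.] q5 19 0.0
38 0.045 0.09 [  5. -59.] q5 12 0.0
38 0.09 0 [ 13. -55.] q5 16 0.0
38 0.09 0.05 [  5. -55.] q5 8 0.0
38 0.09 0.09 [ -2. -55.] q5 1 0.0
38 0.135 0 [  7. -52.] q5 6 0.0
38 0.135 0.05 [ -1. -51.] q5 -2 0.0
38 0.135 0.09 [ -7. -51.] q5 -9 0.0
41 0.045 0 [ 23. -60.] q5 34 0.0
41 0.045 0.05 [ 14. -61.] q5 27 0.0
41 0.045 0.09 [  7. -62.] q5 20 0.0
41 0.09 0 [ 15. -57.] q5 23 0.0
41 0.09 0.05 [  6. -58.] q5 15 0.0
41 0.09 0.09 [ -1. -58.] q5 8 0.0
41 0.135 0 [  7. -54.] q5 13 0.0
41 0.135 0.05 [ -1. -54.] q5 4 0.0
41 0.135 0.09 [ -8. -54.] q5 -3 0.0
45 0.045 0 [ 27. -63.] q5 45 0.0
45 0.045 0.05 [ 18. -65.] q5 39 0.0
45 0.045 0.09 [ 10. -66.] q5 32 0.0
45 0.09 0 [ 17. -61.] q5 33 0.0
45 0.09 0.05 [  8. -62.] q5 25 0.0
45 0.09 0.09 [  0. -62.] q5 18 0.0
45 0.135 0 [  9. -58.] q5 21 0.0
45 0.135 0.05 [  0. -58.] q5 13 0.0
45 0.135 0.09 [ -7. -58.] q5 6 0.0
```

Run:
```python
from h import *
s,R=now(); q=np.radians(s['joints']); print(s['joints'].round(2))
for s4 in(1,-1):
  for off in (0,):
    A=Ro.from_euler('z',q[0])*Ro.from_euler('y',q[1]-q[2])*Ro.from_euler('x',s4*q[3])*Ro.from_euler('y',-q[4])
    M=(A.inv()*R); print(s4,M.as_rotvec(degrees=True).round(2),"q6",np.degrees(q[5]))
# start state check
q=np.radians([81.2508,20.5885,.6387,-.0166,-70.1367,-16.506]);R0=Ro.from_euler('xyz',[96.28290216,89.91209282,-108.97789736],degrees=True)
A=Ro.from_euler('z',q[0])*Ro.from_euler('y',q[1]-q[2])*Ro.from_euler('y',-q[4]); print((A.inv()*R0).as_rotvec(degrees=True).round(2))
```

```text
[-10.17 -14.19 -52.11   4.33 -10.42  82.27]
1 [ 1.792e+02 -2.440e+00  1.700e-01] q6 82.26590231422267
-1 [-172.27   -0.      0.  ] q6 82.26590231422267
[-7.349e+01 -1.000e-02  1.000e-02]
```

```bash
cat > fk.py <<'E'
from k import *
LAT=None
def Rq(q):
    q=np.radians(q)
    e=Ro.from_euler
    return e('z',q[0])*e('y',q[1]-q[2])*e('x',-q[3])*e('y',-q[4])*e('x',-q[5]-np.pi/2)
a_,h_,L1,L2,LT,dl=p
def W(q,lat):
    u=np.radians(q[1]);f=np.radians(q[1]-q[2])
    return Ro.from_euler('z',q[0],degrees=True).apply([a_+L1*np.sin(u)+L2*np.cos(f+dl),lat,h_+L1*np.cos(u)-L2*np.sin(f+dl)])
def F(q,lat): return (W(q,lat)+LT*Rq(q).apply([1,0,0]))/1e3
q0=s['joints'].copy()
# local offsets so the model is exact at the present state
lat=(Ro.from_euler('z',-q0[0],degrees=True).apply(s['tcp_pos']*1e3)-LT*Ro.from_euler('z',-q0[0],degrees=True).apply(Rq(q0).apply([1,0,0])))[1]
def ik(T,x,y,seed):
    Rt=frame(x,y)
    g=lambda q: np.r_[(F(q,lat)-T)*10,(Rq(q)*Rt.inv()).as_rotvec()]
    o=least_squares(g,seed); return o.x,o.cost
def tdir(tilt,az):
    t=np.radians(tilt);a=np.radians(az);hx=np.array([np.cos(a),np.sin(a),0]);hy=np.array([-np.sin(a),np.cos(a),0])
    return hx*np.sin(t)-ez*np.cos(t),hy
E
python3 - <<'E'
from fk import *
np.set_printoptions(suppress=True,linewidth=150)
print("lat",lat,"model err mm",((F(q0,lat)-s['tcp_pos'])*1e3).round(1))
for tilt,az in((36,-6.6),(36,-3),(38,-3),(38,0)):
  x,y=tdir(tilt,az)
  for zg,back in((.045,0),(.045,.06),(.09,0),(.135,0),(.135,.1)):
    T=B(-.096,-.001,zg)+x*(.0188-back)
    v,c=ik(T,x,y,[-10,10,-55,-170,-25,75]); print(tilt,az,zg,back,v.round(1),round(c,5))
E
```

```text
lat -191.01625424502794 model err mm [ 0.4 -0.1 -0.2]
36 -6.6 0.045 0 [ -10.4   20.4  -54.7 -173.8  -21.2   87.3] 0.0
36 -6.6 0.045 0.06 [ -10.9   10.7  -55.7 -168.3  -12.5   82.1] 0.0
36 -6.6 0.09 0 [ -10.4   13.4  -52.2 -168.9  -11.7   82.2] 0.0
36 -6.6 0.135 0 [ -10.4    7.2  -49.2 -135.7   -3.2   48.9] 0.0
36 -6.6 0.135 0.1 [ -11.2   -7.2  -47.6 -191.3   14.   104.8] 0.0
36 -3 0.045 0 [ -12.8   20.8  -53.6 -163.6  -20.7   82.6] 0.0
36 -3 0.045 0.06 [ -13.9   11.5  -54.4 -150.4  -13.    69.8] 0.0
36 -3 0.09 0 [ -12.8   14.   -51.1 -151.6  -12.1   70.1] 0.0
36 -3 0.135 0 [ -12.8    7.9  -48.2 -106.7   -6.    24.7] 0.0
36 -3 0.135 0.1 [ -14.8   -5.7  -46.4 -206.6   15.5  125.4] 0.0
38 -3 0.045 0 [ -13.1   21.7  -55.  -165.3  -25.1   84.6] 0.0
38 -3 0.045 0.06 [ -14.3   12.3  -56.1 -156.   -17.3   75.9] 0.0
38 -3 0.09 0 [ -13.1   14.6  -52.7 -157.   -16.    75.8] 0.0
38 -3 0.135 0 [ -13.1    8.2  -49.7 -131.5   -8.3   49.8] 0.0
38 -3 0.135 0.1 [ -15.3   -5.9  -48.3 -216.6   12.7  135.7] 0.0
38 0 0.045 0 [ -15.1   22.1  -53.9 -157.4  -24.7   81.3] 0.0
38 0 0.045 0.06 [ -16.9   13.   -54.8 -144.2  -17.8   68.9] 0.0
38 0 0.09 0 [ -15.1   15.1  -51.6 -145.6  -16.5   68.7] 0.0
38 0 0.135 0 [ -15.1    8.9  -48.7 -116.7  -10.3   39.1] 0.0
38 0 0.135 0.1 [ -18.3   -4.5  -47.  -226.3   15.5  149.9] 0.0
```

```bash
cat >> fk.py <<'E'
def rows(Q,claw):
    """Q: list of joint waypoints, first = present; prints rows in calls of 5"""
    for i in range(0,len(Q)-1,5):
        T0,R0=F(Q[i],lat),Rq(Q[i]); o=[]
        for qq in Q[i+1:i+6]:
            d=(F(qq,lat)-T0)*1e3; w=(Rq(qq)*R0.inv()).as_rotvec(); o.append([*map(float,d.round(0)),*map(float,w.round(3)),claw])
        print(o); print("   tcp",(F(Q[min(i+5,len(Q)-1)],lat)*1e3).round(0),"W z",W(Q[min(i+5,len(Q)-1)],lat)[2].round(0))
E
python3 - <<'E'
from fk import *
np.set_printoptions(suppress=True,linewidth=150)
for tilt,az in((39,-2),(40,-1)):
  x,y=tdir(tilt,az)
  for zg,back in((.045,.06),(.045,0),(.09,0),(.135,0)):
    T=B(-.096,-.001,zg)+x*(.0188-back)
    v,c=ik(T,x,y,[-10,10,-55,-170,-25,75]); print(tilt,az,zg,back,v.round(1),round(c,5))
x,y=tdir(39,-1);T=B(-.096,-.001,.05)+x*(.0188-.06);v,c=ik(T,x,y,[-10,10,-55,-165,-20,75]);print(v.round(1),c)
Q=[q0+(v-q0)*k/20 for k in range(21)]
rows(Q,57)
E
```

```text
39 -2 0.045 0.06 [ -15.5   13.   -56.6 -154.1  -19.6   76. ] 0.0
39 -2 0.045 0 [ -14.    22.4  -55.4 -163.4  -27.2   84.5] 0.0
39 -2 0.09 0 [ -14.    15.1  -53.1 -155.2  -18.1   75.7] 0.0
39 -2 0.135 0 [ -14.     8.7  -50.2 -133.6  -10.4   53.4] 0.0
40 -1 0.045 0.06 [ -16.7   13.8  -56.9 -152.4  -22.    76.2] 0.0
40 -1 0.045 0 [ -14.9   23.1  -55.7 -161.6  -29.2   84.5] 0.0
40 -1 0.09 0 [ -14.9   15.7  -53.4 -153.6  -20.2   75.7] 0.0
40 -1 0.135 0 [ -14.9    9.1  -50.6 -134.7  -12.5   56.1] 0.0
[ -16.4   12.4  -55.8 -148.8  -18.7   72.2] 1.0617500268016289e-26
[[-4.0, 8.0, -15.0, 0.114, 0.013, -0.096, 57], [-7.0, 17.0, -28.0, 0.227, 0.026, -0.193, 57], [-9.0, 25.0, -40.0, 0.338, 0.039, -0.293, 57], [-11.0, 34.0, -50.0, 0.447, 0.05, -0.395, 57], [-11.0, 43.0, -60.0, 0.554, 0.061, -0.499, 57]]
   tcp [ 425. -235.  166.] W z 491.0
[[1.0, 8.0, -8.0, 0.105, 0.012, -0.106, 57], [2.0, 16.0, -15.0, 0.208, 0.023, -0.214, 57], [5.0, 23.0, -21.0, 0.309, 0.033, -0.324, 57], [9.0, 28.0, -27.0, 0.408, 0.042, -0.436, 57], [14.0, 32.0, -31.0, 0.505, 0.049, -0.55, 57]]
   tcp [ 439. -202.  135.] W z 459.0
[[5.0, 2.0, -4.0, 0.094, 0.009, -0.116, 57], [11.0, 2.0, -8.0, 0.185, 0.017, -0.235, 57], [18.0, 1.0, -12.0, 0.273, 0.023, -0.355, 57], [24.0, -3.0, -16.0, 0.359, 0.028, -0.477, 57], [30.0, -9.0, -21.0, 0.442, 0.032, -0.601, 57]]
   tcp [ 469. -212.  114.] W z 425.0
[[6.0, -8.0, -5.0, 0.079, 0.006, -0.126, 57], [10.0, -19.0, -10.0, 0.154, 0.01, -0.255, 57], [14.0, -31.0, -17.0, 0.226, 0.014, -0.385, 57], [16.0, -45.0, -24.0, 0.295, 0.017, -0.517, 57], [16.0, -61.0, -32.0, 0.359, 0.018, -0.651, 57]]
   tcp [ 485. -273.   82.] W z 389.0
```

Emit:
{"name": "carry_out", "arguments": {
  "moves": [
    [-4,8,-15,0.114,0.013,-0.096,57],
    [-7,17,-28,0.227,0.026,-0.193,57],
    [-9,25,-40,0.338,0.039,-0.293,57],
    [-11,34,-50,0.447,0.05,-0.395,57],
    [-11,43,-60,0.554,0.061,-0.499,57]
  ]
}}

```text
time_s: 8.05
tcp_pos: [0.4265, -0.2345, 0.1676]
eef_rot: [-126.0, 55.3, 0.5]
contact_force: [0.2, -1.2, -0.8]
gripper_width: 0.0498
```

```bash
cat > chk.py <<'E'
import sys
from fk import *
np.set_printoptions(suppress=True,linewidth=150)
print(round(s['time_s'],2),(s['tcp_pos']*1e3).round(1),q0.round(1),s['contact_force'].round(1),"model err",((F(q0,lat)-s['tcp_pos'])*1e3).round(1))
def to(tilt,az,bx,by,zg,back,n=None,claw=57,seed=(-15,12,-55,-150,-20,72)):
    x,y=tdir(tilt,az);T=B(bx,by,zg)+x*(.0188-back);v,c=ik(T,x,y,list(seed));print("target",v.round(1),round(c,6))
    if n: rows([q0+(v-q0)*k/n for k in range(n+1)],claw)
    return v
E
python3 -c "
from chk import *
to(39,-1,-.096,-.001,.05,.06,15)"
```

```text
8.05 [ 426.5 -234.5  167.6] [-13.8  -8.1 -42.2 -20.8 -23.4  67. ] [ 0.2 -1.2 -0.8] model err [-22.1   5.4   5.9]
target [ -16.8    9.5  -38.7 -248.7   10.6  170.8] 0.0
[[15.0, 6.0, 2.0, 0.125, -0.072, -0.073, 57], [30.0, 7.0, 5.0, 0.236, -0.144, -0.162, 57], [43.0, 4.0, 7.0, 0.333, -0.21, -0.266, 57], [55.0, -4.0, 8.0, 0.419, -0.267, -0.384, 57], [64.0, -14.0, 7.0, 0.494, -0.313, -0.513, 57]]
   tcp [ 468. -243.  180.] W z 275.0
[[6.0, -12.0, -4.0, 0.084, -0.018, -0.13, 57], [10.0, -23.0, -12.0, 0.169, -0.02, -0.262, 57], [11.0, -33.0, -21.0, 0.257, -0.008, -0.391, 57], [10.0, -41.0, -33.0, 0.35, 0.016, -0.515, 57], [8.0, -46.0, -46.0, 0.451, 0.049, -0.631, 57]]
   tcp [ 477. -289.  134.] W z 242.0
[[-2.0, -1.0, -13.0, 0.116, 0.025, -0.103, 57], [-2.0, 1.0, -26.0, 0.24, 0.045, -0.197, 57], [-1.0, 5.0, -37.0, 0.371, 0.057, -0.282, 57], [2.0, 10.0, -46.0, 0.505, 0.056, -0.361, 57], [8.0, 16.0, -52.0, 0.642, 0.039, -0.434, 57]]
   tcp [ 485. -273.   82.] W z 205.0
```

```bash
python3 - <<'E'
s=open('fk.py').read()
i=s.index("def Rq"); j=s.index("def ik")
new='''from h import *
from scipy.optimize import least_squares
import json,os
s,_=now(); q0=s['joints'].copy()
'''+s[i:s.index("a_,h_")]+'''
D=[(287.84,610.06,225.7,81.2508,20.5885,.6387,-.017,-70.137,-16.5,1),(634.4,-27.9,246.1,15,16,-3,0,-71,-22,.2),(624,-125.2,201.7,6,18,-7,0,-65,-13,.2),(564.1,-186.8,333,1,10,0,0,-80,-7,.2),(435,-277.1,224.8,-10.17,-14.19,-52.11,4.33,-10.42,82.27,1)]
if os.path.exists('d.json'): D+=json.load(open('d.json'))
row=[*map(float,s['tcp_pos']*1e3),*map(float,q0),1]
if row not in D: json.dump((json.load(open('d.json')) if os.path.exists('d.json') else [])+[row],open('d.json','w')); D.append(row)
def W(q,p):
    a,h,L1,L2,LT,dl,la=p; u=np.radians(q[1]);f=np.radians(q[1]-q[2])
    return Ro.from_euler('z',q[0],degrees=True).apply([a+L1*np.sin(u)+L2*np.cos(f+dl),la,h+L1*np.cos(u)-L2*np.sin(f+dl)])
def Fm(q,p): return W(q,p)+p[4]*Rq(q).apply([1,0,0])
p0=np.array([16,221,603,449,395,0.02,-191.])
p=least_squares(lambda p:np.r_[np.concatenate([(Fm(d[3:9],p)-d[:3])*d[9] for d in D]),(p-p0)*.003*np.array([1,1,1,1,1,300,1])],p0).x
off=s['tcp_pos']-Fm(q0,p)/1e3
lat=p
def F(q,lat=None): return Fm(q,p)/1e3
'''
open('fk.py','w').write(new+s[j:])
E
python3 -c "
from chk import *
print(p.round(2),[(Fm(d[3:9],p)-d[:3]).round(1) for d in D])
v=to(39,-1,-.096,-.001,.05,.06,15)
for zg in(.045,.09,.135):
  for t in(38,42): print(zg,t);to(t,-1,-.096,-.001,zg,0)
"
```

```text
8.05 [ 426.5 -234.5  167.6] [-13.8  -8.1 -42.2 -20.8 -23.4  67. ] [ 0.2 -1.2 -0.8] model err [26.7 -9.9 36.2]
[ -87.67  511.38  546.72  656.24  426.74    0.27 -189.49] [array([-3.3, -6.4, -7.9]), array([-0.8,  1.5, -5.7]), array([-25.6,  -2.4, -21.5]), array([39.7,  7.8,  9.7]), array([-21.6,   4.5, -27.6]), array([26.7, -9.9, 36.2])]
target [ -17.7   17.1  -38.5 -107.9  -11.    31.4] 0.0
[[5.0, 10.0, -6.0, 0.104, -0.007, -0.101, 57], [11.0, 18.0, -11.0, 0.207, -0.012, -0.205, 57], [17.0, 24.0, -17.0, 0.307, -0.016, -0.312, 57], [22.0, 28.0, -22.0, 0.405, -0.019, -0.421, 57], [28.0, 30.0, -27.0, 0.501, -0.021, -0.534, 57]]
   tcp [ 481. -215.  177.] W z 510.0
[[5.0, 0.0, -6.0, 0.095, 0.002, -0.113, 57], [9.0, -2.0, -12.0, 0.189, 0.005, -0.229, 57], [13.0, -5.0, -19.0, 0.28, 0.01, -0.346, 57], [16.0, -10.0, -27.0, 0.37, 0.015, -0.465, 57], [17.0, -16.0, -36.0, 0.458, 0.021, -0.586, 57]]
   tcp [ 498. -230.  141.] W z 463.0
[[0.0, -7.0, -10.0, 0.087, 0.009, -0.122, 57], [-1.0, -15.0, -21.0, 0.172, 0.019, -0.246, 57], [-3.0, -24.0, -32.0, 0.255, 0.03, -0.371, 57], [-7.0, -33.0, -45.0, 0.336, 0.041, -0.497, 57], [-13.0, -42.0, -59.0, 0.415, 0.053, -0.625, 57]]
   tcp [ 485. -273.   82.] W z 414.0
0.045 38
target [ -15.5   26.4  -33.6 -128.2  -11.3   50.3] 0.0
0.045 42
target [ -16.5   28.6  -34.6 -143.3  -17.5   66.3] 0.0
0.09 38
target [-15.5  19.5 -34.9 -99.4  -9.   21. ] 0.0
0.09 42
target [ -16.5   21.4  -36.2 -129.2  -13.4   51.6] 0.0
0.135 38
target [-15.5  12.6 -35.8 -63.4  -9.9 -15.4] 0.0
0.135 42
target [ -16.5   14.2  -37.3 -103.2  -10.6   25.1] 0.0
```

```bash
python3 - <<'E'
s=open('fk.py').read()
a=s.index("def W(q,p)"); b=s.index("off=s[")
s=s[:a]+'''def R4(q):
    e=Ro.from_euler; q=np.radians(q); return e('z',q[0])*e('y',q[1]-q[2])*e('x',-q[3])
def W(q,p):
    a,h,L1,L2,LT,dl,la,lw,lz=p; u=np.radians(q[1]);f=np.radians(q[1]-q[2])
    return Ro.from_euler('z',q[0],degrees=True).apply([a+L1*np.sin(u)+L2*np.cos(f+dl),la,h+L1*np.cos(u)-L2*np.sin(f+dl)])+R4(q).apply([0,lw,lz])
def Fm(q,p): return W(q,p)+p[4]*Rq(q).apply([1,0,0])
p0=np.array([16,221,603,449,395,0.02,0,-191.,0])
p=least_squares(lambda p:np.r_[np.concatenate([(Fm(d[3:9],p)-d[:3])*d[9] for d in D]),(p-p0)*.003*np.array([1,1,1,1,1,300,1,1,3])],p0).x
'''+s[b:]
open('fk.py','w').write(s)
E
python3 -c "
from chk import *
print(p.round(2),[(Fm(d[3:9],p)-d[:3]).round(1) for d in D])
v=to(39,-1,-.096,-.001,.05,.06,15)
for zg in(.045,.09,.135):
  for t in(38,42): print(zg,t);to(t,-1,-.096,-.001,zg,0)
"
```

```text
8.05 [ 426.5 -234.5  167.6] [-13.8  -8.1 -42.2 -20.8 -23.4  67. ] [ 0.2 -1.2 -0.8] model err [-0.2 -0.   0.1]
[   4.58  191.27  597.04  459.56  370.12   -0.01   -3.09 -188.44   -2.8 ] [array([-0.3,  0.1,  0.1]), array([-0.9, -0.6,  1.9]), array([-0.6, -1.9, -4.5]), array([ 0.4,  5.1, -1. ]), array([ 0.1, -0.3, -0.1]), array([-0.2, -0. ,  0.1])]
target [-28.6   9.1 -31.8 -52.7 -21.5 -17.2] 0.0
[[3.0, -1.0, -6.0, 0.087, -0.001, -0.119, 57], [6.0, -3.0, -12.0, 0.173, -0.002, -0.239, 57], [9.0, -4.0, -18.0, 0.26, -0.004, -0.358, 57], [12.0, -6.0, -24.0, 0.347, -0.006, -0.478, 57], [15.0, -8.0, -30.0, 0.433, -0.008, -0.598, 57]]
   tcp [ 442. -242.  138.] W z 439.0
[[4.0, -2.0, -6.0, 0.087, -0.002, -0.12, 57], [7.0, -4.0, -12.0, 0.174, -0.005, -0.24, 57], [12.0, -7.0, -17.0, 0.261, -0.008, -0.359, 57], [16.0, -9.0, -23.0, 0.348, -0.012, -0.479, 57], [20.0, -12.0, -28.0, 0.436, -0.016, -0.599, 57]]
   tcp [ 462. -254.  110.] W z 405.0
[[4.0, -3.0, -6.0, 0.088, -0.005, -0.12, 57], [9.0, -6.0, -11.0, 0.175, -0.01, -0.239, 57], [14.0, -10.0, -17.0, 0.263, -0.016, -0.358, 57], [19.0, -14.0, -22.0, 0.352, -0.023, -0.477, 57], [24.0, -18.0, -28.0, 0.441, -0.031, -0.596, 57]]
   tcp [ 485. -273.   82.] W z 370.0
0.045 38
target [-28.9  17.2 -28.4 -60.4 -19.3  -8.4] 0.0
0.045 42
target [-35.9  18.1 -28.1 -72.7 -23.6   8.7] 0.0
0.09 38
target [-24.1  11.9 -29.8 -48.8 -18.8 -24.2] 0.0
0.09 42
target [-30.7  12.5 -28.5 -61.5 -22.1  -7.5] 0.0
0.135 38
target [-20.4   7.1 -31.  -37.9 -19.4 -38.2] 0.0
0.135 42
target [-25.9   7.4 -29.2 -50.2 -21.5 -22.8] 0.0
```

```bash
python3 -c "
from chk import *
sd=(-28,15,-30,-50,-20,-17)
for zg in(.045,.09,.135): to(40,-6.6,-.096,-.001,zg,0,seed=sd)
v=to(40,-6.6,-.096,-.001,.05,.06,15,seed=sd)
"
```

```text
8.05 [ 426.5 -234.5  167.6] [-13.8  -8.1 -42.2 -20.8 -23.4  67. ] [ 0.2 -1.2 -0.8] model err [-0.2 -0.   0.1]
target [-29.8  16.7 -29.5 -67.6 -15.9  -5.1] 0.0
target [-22.5  11.2 -31.7 -51.4 -13.1 -27. ] 0.0
target [-16.3   6.1 -35.2 -34.5 -11.  -48.6] 0.0
target [-25.    7.9 -34.5 -52.6 -14.8 -24. ] 0.0
[[4.0, -1.0, -6.0, 0.088, -0.006, -0.124, 57], [8.0, -2.0, -11.0, 0.177, -0.012, -0.248, 57], [12.0, -3.0, -17.0, 0.266, -0.018, -0.372, 57], [16.0, -4.0, -23.0, 0.354, -0.024, -0.496, 57], [20.0, -6.0, -28.0, 0.443, -0.031, -0.62, 57]]
   tcp [ 446. -240.  140.] W z 436.0
[[4.0, -2.0, -6.0, 0.089, -0.007, -0.124, 57], [8.0, -4.0, -11.0, 0.178, -0.014, -0.249, 57], [12.0, -6.0, -17.0, 0.268, -0.022, -0.373, 57], [16.0, -9.0, -23.0, 0.357, -0.03, -0.497, 57], [20.0, -12.0, -28.0, 0.447, -0.039, -0.622, 57]]
   tcp [ 466. -252.  111.] W z 400.0
[[4.0, -3.0, -6.0, 0.09, -0.01, -0.125, 57], [8.0, -6.0, -12.0, 0.179, -0.02, -0.249, 57], [12.0, -10.0, -18.0, 0.269, -0.032, -0.374, 57], [15.0, -14.0, -23.0, 0.358, -0.044, -0.498, 57], [19.0, -18.0, -30.0, 0.448, -0.058, -0.623, 57]]
   tcp [ 485. -270.   82.] W z 365.0
```

Emit:
{"name": "carry_out", "arguments": {
  "moves": [
    [4,-1,0,0.086,-0.006,-0.121,57],
    [8,-2,0,0.172,-0.012,-0.242,57],
    [12,-3,0,0.259,-0.018,-0.363,57],
    [16,-4,-2,0.346,-0.024,-0.484,57],
    [20,-6,-5,0.432,-0.031,-0.605,57]
  ]
}}

```text
time_s: 8.55
tcp_pos: [0.4465, -0.2411, 0.1628]
eef_rot: [-83.8, 53.2, 0.1]
contact_force: [0.1, -0.9, 1.1]
gripper_width: 0.0501
```

Emit:
{"name": "carry_out", "arguments": {
  "moves": [
    [4,-2,-4,0.086,-0.007,-0.121,57],
    [8,-4,-8,0.172,-0.014,-0.242,57],
    [12,-6,-12,0.259,-0.022,-0.363,57],
    [16,-9,-16,0.346,-0.03,-0.484,57],
    [20,-12,-20,0.436,-0.039,-0.605,57]
  ]
}}

```text
time_s: 9.05
tcp_pos: [0.4663, -0.253, 0.1425]
eef_rot: [-43.0, 51.3, -2.3]
contact_force: [0.5, -1.1, -0.4]
gripper_width: 0.0497
```

```bash
python3 -c "
from chk import *
sd=(-28,15,-30,-50,-20,-17)
v=to(40,-6.6,-.096,-.001,.045,.06,5,seed=sd)
"
```

```text
9.05 [ 466.3 -253.   142.5] [-17.9  -1.3 -38.4 -32.8 -18.   -3.2] [ 0.5 -1.1 -0.4] model err [-0.1 -0.   0.2]
target [-25.7   8.4 -34.2 -54.2 -15.  -21.8] 0.0
[[3.0, -2.0, -14.0, 0.097, -0.009, -0.128, 57], [7.0, -5.0, -27.0, 0.193, -0.019, -0.258, 57], [10.0, -9.0, -40.0, 0.287, -0.031, -0.389, 57], [14.0, -13.0, -53.0, 0.381, -0.044, -0.521, 57], [19.0, -17.0, -66.0, 0.474, -0.059, -0.654, 57]]
   tcp [ 485. -270.   77.] W z 362.0
```

Emit:
{"name": "carry_out", "arguments": {
  "moves": [
    [3,-2,-12,0.086,-0.009,-0.119,57],
    [6,-5,-24,0.172,-0.019,-0.238,57],
    [9,-8,-36,0.259,-0.029,-0.357,57],
    [12,-11,-46,0.346,-0.04,-0.476,57],
    [15,-14,-55,0.43,-0.051,-0.595,57]
  ]
}}

```text
time_s: 9.55
tcp_pos: [0.481, -0.2672, 0.0869]
eef_rot: [-3.9, 50.2, -6.2]
contact_force: [0.4, -0.8, 0.1]
gripper_width: 0.0502
```

```bash
python3 -c "
from chk import *
sd=(-28,15,-30,-50,-20,-17)
v=to(40,-6.6,-.096,-.001,.045,.06,2,seed=sd)
x,y=tdir(40,-6.6); print((x*60).round(1))
a=r.capture('scene');b=r.capture('top')
cv2.imwrite('pics/st2.png',np.hstack([cv2.resize(a[130:280,140:320],None,fx=2.2,fy=2.2),cv2.resize(b[140:290,220:400],None,fx=2.2,fy=2.2)]))
for A,c in blobs(mask(b,(0,150,80),(6,255,255)),4): P=plane('top',c,.05); print('red',A,c.mean(0),rect(P),ex@(P.mean(0)-S),ey@(P.mean(0)-S))
"
```

```text
9.55 [ 481.  -267.2   86.9] [-23.8   6.7 -35.2 -49.9 -14.6 -23.5] [ 0.4 -0.8  0.1] model err [ 0.  -0.2  0.2]
target [-25.6   8.4 -34.2 -54.  -15.  -22.1] 0.0
[[2.0, -1.0, -5.0, 0.022, -0.004, -0.03, 57], [4.0, -3.0, -11.0, 0.043, -0.008, -0.059, 57]]
   tcp [ 485. -270.   77.] W z 364.0
[ 38.3  -4.4 -46. ]
red 48.5 [331.44444444 185.23809524] (array([ 608.6, -384.8]), array([111.2,  11.7]), -7.07) 0.013055593016199993 -0.10180214311156824
red 12.0 [300.5        210.14285714] (array([ 515.7, -272.8]), array([16.1, 15. ]), 72.03) -0.09108355419773971 -0.0008708775623991784
```

View pics/st2.png

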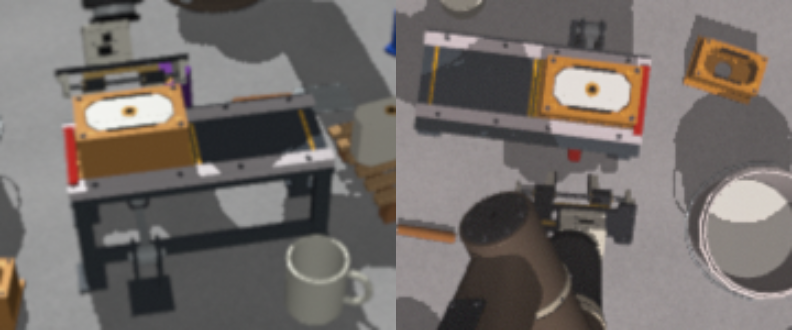

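The gripper is tilted in front of the red grip (top crop 574,155), its fingers (555–605,185) straddling the grip's line. I insert and close.

Emit:
{"name": "carry_out", "arguments": {
  "moves": [
    [4,-3,-11,0.043,-0.008,-0.059,57],
    [4,-3,-11,0.043,-0.008,-0.059,57],
    [17,-4,-26,0.043,-0.008,-0.059,57],
    [30,-6,-42,0.043,-0.008,-0.059,57],
    [42,-7,-57,0.043,-0.008,-0.059,57]
  ]
}}

```text
time_s: 10.15
tcp_pos: [0.5235, -0.2735, 0.0304]
eef_rot: [-0.7, 49.9, -6.5]
contact_force: [-0.2, 0.5, 0.2]
gripper_width: 0.05
```

```bash
python3 -c "
from chk import *
sd=(-28,15,-30,-50,-20,-17)
v=to(40,-6.6,-.096,-.001,.045,.0,1,seed=sd)
"
```

```text
10.15 [ 523.5 -273.5   30.4] [-29.6  16.5 -29.4 -67.1 -15.9  -5. ] [-0.2  0.5  0.2] model err [-0.  -0.4  0.1]
target [-29.5  16.5 -29.4 -66.7 -15.8  -6.2] 0.0
[[-0.0, -1.0, 0.0, 0.008, 0.0, -0.011, 57]]
   tcp [ 523. -275.   31.] W z 320.0
```

Close on the grip.

Emit:
{"name": "carry_out", "arguments": {
  "moves": [
    [0,-1,0,0.008,0,-0.011,30],
    [0,-1,0,0.008,0,-0.011,10],
    [0,-1,0,0.008,0,-0.011,10],
    [0,-1,0,0.008,0,-0.011,10],
    [0,-1,0,0.008,0,-0.011,10]
  ],
  "squeeze": 40
}}

```text
time_s: 10.65
tcp_pos: [0.5231, -0.274, 0.0308]
eef_rot: [0.2, 50.0, -6.6]
contact_force: [-4.3, 1.7, 7.0]
gripper_width: 0.0217
```

```bash
python3 -c "
from chk import *
sd=(-28,15,-30,-50,-20,-17)
T0=s['tcp_pos']
R=.2105;a0=np.arcsin(.045/.197)
for k in range(1,16):
    a=-a0+k*.458/15; d=ex*(-R*np.cos(a)+R*np.cos(a0))+ez*R*(np.sin(a)+np.sin(a0)); print(k,(d*1e3).round(1))
"
```

```text
10.65 [ 523.1 -274.    30.8] [-29.5  16.4 -29.5 -66.9 -15.8  -6.3] [-4.3  1.7  7. ] model err [-0.  -0.2  0.1]
1 [-1.4  0.2  6.3]
2 [-2.5  0.3 12.6]
3 [-3.5  0.4 18.9]
4 [-4.3  0.5 25.3]
5 [-4.9  0.6 31.7]
6 [-5.3  0.6 38.1]
7 [-5.5  0.6 44.6]
8 [-5.5  0.6 51. ]
9 [-5.3  0.6 57.4]
10 [-4.9  0.6 63.8]
11 [-4.4  0.5 70.2]
12 [-3.6  0.4 76.6]
13 [-2.6  0.3 83. ]
14 [-1.5  0.2 89.3]
15 [-0.1  0.  95.6]
```

Emit:
{"name": "carry_out", "arguments": {
  "moves": [
    [-1.4,0.2,6.3,0,0,0,10],
    [-2.5,0.3,12.6,0,0,0,10],
    [-3.5,0.4,19,0,0,0,10],
    [-4.3,0.5,25.3,0,0,0,10],
    [-4.9,0.6,31.7,0,0,0,10]
  ]
}}

```text
time_s: 11.15
tcp_pos: [0.5183, -0.2735, 0.0612]
eef_rot: [0.3, 50.1, -6.6]
contact_force: [9.9, -3.7, -13.5]
gripper_width: 0.0219
```

Emit:
{"name": "carry_out", "arguments": {
  "moves": [
    [-0.4,0,6.4,0,0,0,10],
    [-0.6,0,12.9,0,0,0,10],
    [-0.6,0,19.3,0,0,0,10],
    [-0.4,0,25.7,0,0,0,10],
    [0,0,32.1,0,0,0,10]
  ]
}}

```text
time_s: 11.65
tcp_pos: [0.5179, -0.2734, 0.0928]
eef_rot: [0.3, 50.1, -6.6]
contact_force: [8.9, -5.1, -14.4]
gripper_width: 0.0218
```

Emit:
{"name": "carry_out", "arguments": {
  "moves": [
    [0.5,-0.1,6.4,0,0,0,10],
    [1.3,-0.2,12.8,0,0,0,10],
    [2.3,-0.3,19.2,0,0,0,10],
    [3.4,-0.4,25.5,0,0,0,10]
  ]
}}

```text
time_s: 12.05
tcp_pos: [0.5209, -0.2737, 0.1178]
eef_rot: [0.3, 50.2, -6.6]
contact_force: [8.6, -7.2, -16.5]
gripper_width: 0.0217
```

Emit:
{"name": "carry_out", "arguments": {
  "moves": [
    [0.8,-0.1,3.2,0,0,0,10],
    [1.6,-0.2,6.3,0,0,0,10],
    [2.2,-0.2,8.5,0,0,0,10],
    [2.2,-0.2,8.5,0,0,0,10]
  ]
}}

```text
time_s: 12.45
tcp_pos: [0.5225, -0.2739, 0.126]
eef_rot: [0.3, 50.2, -6.6]
contact_force: [5.2, -7.3, -13.0]
gripper_width: 0.0215
```

```bash
python3 -c "
from chk import *
a=r.capture('scene');b=r.capture('top')
cv2.imwrite('pics/st3.png',np.hstack([cv2.resize(a[130:280,140:320],None,fx=2.2,fy=2.2),cv2.resize(b[140:290,220:400],None,fx=2.2,fy=2.2)]))
"
```

```text
12.45 [ 522.5 -273.9  126. ] [-15.2   5.2 -36.2 -31.3 -10.6 -52.9] [  5.2  -7.3 -13. ] model err [-0.3  0.3 -0.3]
```

View pics/st3.png

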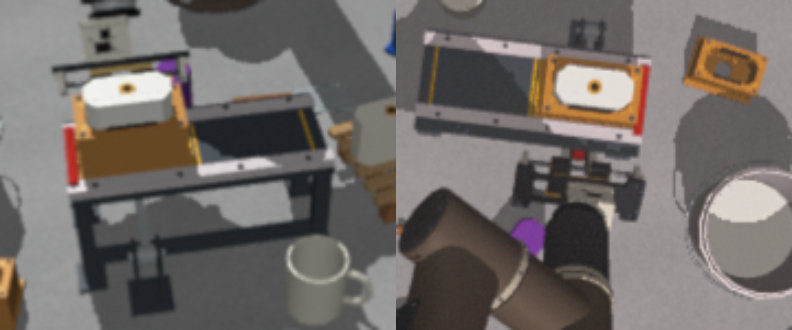

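The casting stands well proud (scene crop ~128,100), but no force rise yet at the upper stop. I continue.

Emit:
{"name": "carry_out", "arguments": {
  "moves": [
    [0.5,0,1.5,0,0,0,10],
    [0.8,0,3,0,0,0,10],
    [1.1,0,4,0,0,0,10],
    [1.1,0,4,0,0,0,10]
  ],
  "squeeze": 50
}}

```text
time_s: 12.95
tcp_pos: [0.523, -0.2739, 0.1284]
eef_rot: [0.4, 50.3, -6.6]
contact_force: [11.9, -10.2, -23.5]
gripper_width: 0.0217
```

Emit:
{"name": "carry_out", "arguments": {
  "moves": [
    [0.4,0,1.5,0,0,0,10],
    [0.8,0,3,0,0,0,10],
    [0.8,0,3,0,0,0,10]
  ]
}}

```text
time_s: 13.25
tcp_pos: [0.523, -0.2738, 0.1286]
eef_rot: [0.4, 50.6, -6.5]
contact_force: [26.6, -20.4, -48.7]
gripper_width: 0.0214
```

```bash
python3 -c "
from chk import *
b=r.capture('top');a=r.capture('scene')
m=mask(b,(15,0,150),(35,75,255)); 
c=[c for A,c in blobs(m,80) if abs(c.mean(0)-[310,183]).max()<12]
for z in(.277,.282,.287):
  P=plane('top',c[0],z); print(z,rect(P),ex@(P.mean(0)-S),ey@(P.mean(0)-S))
# brass insert in both views -> triangulate
for n,im,bx in(('top',b,(295,325,165,200)),('scene',a,(180,220,150,190))):
  x0,x1,y0,y1=bx; cv2.imwrite('pics/_%s.png'%n,im[y0:y1,x0:x1])
  mm=mask(im,(10,110,60),(30,255,230))[y0:y1,x0:x1]
  for A,cc in blobs(mm,2): print(n,A,cc.mean(0)+[x0,y0])
"
```

```text
13.25 [ 523.  -273.8  128.6] [-14.3   5.  -36.8 -28.6 -10.3 -56.2] [ 26.6 -20.4 -48.7] model err [-0.3  0.2 -0.3]Traceback (most recent call last):
  File "<string>", line 7, in <module>
    P=plane('top',c[0],z); print(z,rect(P),ex@(P.mean(0)-S),ey@(P.mean(0)-S))
                  ~^^^
IndexError: list index out of range
```

Emit:
{"name": "carry_out", "arguments": {
  "moves": [
    [-2,0.2,-7,0,0,0,10],
    [-3.4,0.3,-14,0,0,0,10],
    [-4.9,0.4,-21,0,0,0,10],
    [-6.1,0.5,-28,0,0,0,10],
    [-7.1,0.6,-35,0,0,0,10]
  ]
}}

```text
time_s: 13.85
tcp_pos: [0.5184, -0.2735, 0.0998]
eef_rot: [0.3, 50.0, -6.6]
contact_force: [-2.9, 0.1, 0.5]
gripper_width: 0.0218
```

Emit:
{"name": "carry_out", "arguments": {
  "moves": [
    [-0.6,0,-7,0,0,0,10],
    [-0.9,0.1,-14,0,0,0,10],
    [-1,0.1,-21,0,0,0,10],
    [-0.8,0.1,-28,0,0,0,10],
    [-0.5,0,-35,0,0,0,10]
  ]
}}

```text
time_s: 14.35
tcp_pos: [0.5178, -0.2734, 0.0646]
eef_rot: [0.3, 50.0, -6.6]
contact_force: [-2.1, 1.4, 1.5]
gripper_width: 0.0218
```

Emit:
{"name": "carry_out", "arguments": {
  "moves": [
    [0.4,0,-7,0,0,0,10],
    [1.2,-0.1,-14,0,0,0,10],
    [2.3,-0.2,-21,0,0,0,10],
    [2.3,-0.2,-21,0,0,0,10]
  ]
}}

```text
time_s: 14.75
tcp_pos: [0.5203, -0.2737, 0.0431]
eef_rot: [0.4, 50.0, -6.6]
contact_force: [-0.6, 3.1, -1.0]
gripper_width: 0.0212
```

```bash
python3 -c "
from chk import *
"
```

```text
14.75 [ 520.3 -273.7   43.1] [-27.6  14.7 -30.2 -62.5 -15.1 -12.3] [-0.6  3.1 -1. ] model err [ 0.  -0.2  0. ]
```

Emit:
{"name": "carry_out", "arguments": {
  "moves": [
    [0,0,0,0,0,0,57],
    [0,0,0,0,0,0,57],
    [0,0,0,0,0,0,57],
    [0,0,0,0,0,0,57],
    [-4,0.5,5,0,0,0,57]
  ]
}}

```text
time_s: 15.25
tcp_pos: [0.5164, -0.2732, 0.0483]
eef_rot: [0.4, 50.0, -6.6]
contact_force: [-0.6, -0.7, 1.0]
gripper_width: 0.049
```

Emit:
{"name": "carry_out", "arguments": {
  "moves": [
    [-13,1.5,15,0,0,0,57],
    [-26,3,31,0,0,0,57],
    [-40,4.5,48,0,0,0,57],
    [-50,6,75,0,0,0,57],
    [-60,8,110,0,0,0,57]
  ]
}}

```text
time_s: 15.75
tcp_pos: [0.4576, -0.2661, 0.1516]
eef_rot: [0.4, 50.1, -6.6]
contact_force: [-0.7, -0.9, -0.3]
gripper_width: 0.0502
```

```bash
python3 -c "
from chk import *
b=r.capture('top');a=r.capture('scene')
cv2.imwrite('pics/t3.png',b)
for A,c in blobs(mask(b,(0,150,80),(6,255,255)),4): P=plane('top',c,.05); print('red',A,ex@(P.mean(0)-S),ey@(P.mean(0)-S))
for A,c in blobs(mask(b,(15,0,150),(40,90,255)),60): print('w',A,c.mean(0),rect(plane('top',c,.287)))
for A,c in blobs(mask(b,(8,150,100),(22,255,255)),80): print('amber',A,rect(plane('top',c,.247)))
cv2.imwrite('pics/st4.png',np.hstack([cv2.resize(a[130:280,140:320],None,fx=2.2,fy=2.2),cv2.resize(b[140:290,220:400],None,fx=2.2,fy=2.2)]))
fy=lambda yv,T:ik(T,-ez,yv,[0,15,-5,0,-70,0])
rx=np.array([np.cos(np.radians(4.9)),np.sin(np.radians(4.9)),0]);ry=np.array([-rx[1],rx[0],0])
G=B(0,0,.252);PL=np.array([.5917,.2362,.12])
for sg in(1,-1):
  print(sg,fy(sg*ex,G)[0].round(1),fy(sg*ry,PL)[0].round(1))
"
```

```text
15.75 [ 457.6 -266.1  151.6] [-15.6  -3.3 -42.2 -26.7 -12.9 -57.4] [-0.7 -0.9 -0.3] model err [-0.2  0.2 -0.2]
red 50.0 0.013946026768414388 -0.10190190720759795
red 11.5 -0.09020280186036748 -0.001469247486900034
w 1766.5 [502.58754864 205.70038911] (array([ 521.5, -866.2]), array([346.2,  75.8]), -1.08)
w 332.5 [196.24137931 186.18390805] (array([580.3,  76.9]), array([99.4, 51.1]), -83.15)
w 152.5 [383.50561798 230.85393258] (array([ 449.9, -518.1]), array([58., 56.]), 7.72)
w 97.0 [315.9375    179.2265625] (array([ 606.1, -299.7]), array([78.8, 49.1]), 82.78)
w 73.5 [371.05084746 232.47457627] (array([ 441.8, -475.8]), array([39.2, 35.8]), -30.94)
w 71.0 [112.81111111   3.04444444] (array([1165.9,  349. ]), array([76.8, 26. ]), -89.26)
amber 606.5 (array([ 637.1, -480.6]), array([104.1,  73. ]), 71.64)
amber 451.5 (array([ 604.8, -275.2]), array([160. ,  89.4]), 84.36)
1 [ -8.4  19.2   2.1  -0.  -72.8 181.8] [  39.3   21.8  -12.     0.   -56.1 -124.4]
-1 [ -8.4  19.2   2.1  -0.  -72.8   1.8] [ 39.3  21.8 -12.    0.  -56.1  55.6]
```

View pics/st4.png

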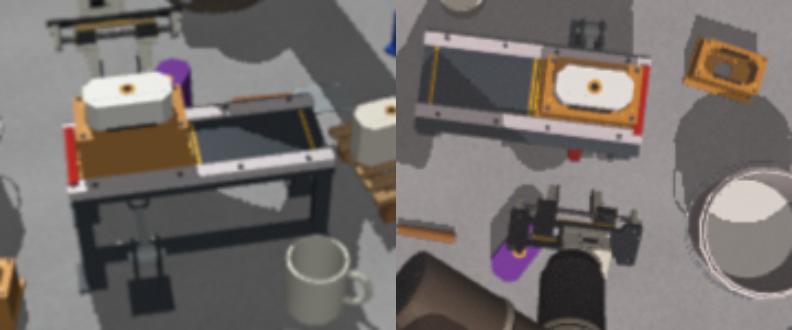

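Lever is down again (grip tip at bench x −90 mm as at first). The casting stands proud in the mould (top crop ~594,88), and the mould is at the stop.

Emit:
{"name": "carry_out", "arguments": {
  "moves": [
    [-5,0,40,0,0,0,100],
    [-5,0,80,0,0,0,100],
    [-5,0,120,0,0,0,100],
    [-5,0,160,0,0,0,100],
    [-5,0,190,0,0,0,100]
  ]
}}

```text
time_s: 16.35
tcp_pos: [0.4527, -0.2658, 0.3434]
eef_rot: [0.3, 49.9, -6.6]
contact_force: [0.7, 0.8, 0.4]
gripper_width: 0.084
```

```bash
python3 -c "
from chk import *
b=cv2.imread('pics/t3.png')
m=mask(b,(0,0,150),(179,75,255)); m[:,:291]=0;m[:,329:]=0;m[:167]=0;m[193:]=0
for A,c in blobs(m,60):
  P=plane('top',c,.287); print('w',A,c.mean(0),rect(P),(rect(P)[0]/1e3-S[:2])@np.c_[ex,ey][:2])
m=mask(b,(12,110,60),(28,255,230)); m[:,:300]=0;m[:,320:]=0;m[:173]=0;m[187:]=0
for A,c in blobs(m,1): P=plane('top',c,.287);print('insert',A,c.mean(0),(P.mean(0)[:2]-S[:2])@np.c_[ex,ey][:2])
v,c=ik(B(-.001,0,.33),-ez,-ex,[-8,15,0,0,-75,2]);print(v.round(1),c)
n=15;rows([q0+(v-q0)*k/n for k in range(n+1)],100)
"
```

```text
16.35 [ 452.7 -265.8  343.4] [-11.6 -18.3 -33.2  -5.6 -35.2 -81.9] [0.7 0.8 0.4] model err [0.  0.1 0.2]
w 553.0 [309.56818182 179.34090909] (array([ 606.9, -284.1]), array([110.6,  58.7]), 83.0) [ 0.00029062 -0.00077171]
insert 22.0 [309.8125 178.9375] [ 0.00183438 -0.00101156]
[ -8.4  17.5   9.5  -0.  -82.    1.8] 5.491693365445865e-19
[[12.0, -1.0, 1.0, -0.056, 0.053, 0.086, 100], [24.0, -1.0, 2.0, -0.11, 0.105, 0.175, 100], [36.0, -2.0, 2.0, -0.16, 0.155, 0.266, 100], [48.0, -3.0, 3.0, -0.206, 0.204, 0.359, 100], [59.0, -4.0, 2.0, -0.25, 0.252, 0.454, 100]]
   tcp [ 512. -270.  346.] W z 683.0
[[11.0, -1.0, -0.0, -0.039, 0.049, 0.096, 100], [21.0, -2.0, -1.0, -0.074, 0.098, 0.194, 100], [32.0, -4.0, -2.0, -0.105, 0.146, 0.293, 100], [42.0, -5.0, -4.0, -0.133, 0.192, 0.394, 100], [51.0, -6.0, -5.0, -0.156, 0.238, 0.496, 100]]
   tcp [ 563. -277.  341.] W z 709.0
[[9.0, -1.0, -2.0, -0.019, 0.047, 0.102, 100], [18.0, -3.0, -4.0, -0.033, 0.094, 0.204, 100], [27.0, -4.0, -6.0, -0.044, 0.141, 0.306, 100], [35.0, -5.0, -8.0, -0.05, 0.186, 0.409, 100], [43.0, -7.0, -11.0, -0.052, 0.231, 0.513, 100]]
   tcp [ 606. -283.  330.] W z 708.0
```

Emit:
{"name": "carry_out", "arguments": {
  "moves": [
    [12,-1,1,-0.056,0.053,0.086,100],
    [24,-1,2,-0.11,0.105,0.175,100],
    [36,-2,2,-0.16,0.155,0.266,100],
    [48,-3,3,-0.206,0.204,0.359,100],
    [59,-4,3,-0.25,0.252,0.454,100]
  ]
}}

```text
time_s: 16.85
tcp_pos: [0.5123, -0.2698, 0.3432]
eef_rot: [-28.2, 63.5, -4.2]
contact_force: [1.0, 1.3, 0.4]
gripper_width: 0.0878
```

Emit:
{"name": "carry_out", "arguments": {
  "moves": [
    [11,-1,0,-0.039,0.049,0.096,100],
    [21,-2,-1,-0.074,0.098,0.194,100],
    [32,-4,-2,-0.105,0.146,0.293,100],
    [42,-5,-4,-0.133,0.192,0.394,100],
    [51,-6,-5,-0.156,0.238,0.496,100]
  ]
}}

```text
time_s: 17.35
tcp_pos: [0.5632, -0.2757, 0.3376]
eef_rot: [-56.5, 76.8, -2.4]
contact_force: [0.4, -0.4, 0.3]
gripper_width: 0.0878
```

Emit:
{"name": "carry_out", "arguments": {
  "moves": [
    [9,-1,-2,-0.019,0.047,0.102,100],
    [18,-3,-4,-0.033,0.094,0.204,100],
    [27,-4,-6,-0.044,0.141,0.306,100],
    [35,-5,-8,-0.05,0.186,0.409,100],
    [43,-7,-11,-0.052,0.231,0.513,100]
  ]
}}

```text
time_s: 17.85
tcp_pos: [0.6063, -0.2827, 0.3268]
eef_rot: [133.2, 89.8, -143.1]
contact_force: [-0.2, -0.3, -0.0]
gripper_width: 0.0874
```

```bash
python3 -c "
from h import *
rep(B(0.001,-.001,.252),frame(-ez,-ex))
"
```

```text
t 17.85 tcp [ 606.3 -282.7  326.8] F [-0.2 -0.3 -0. ] w 87.4 q [ -8.  18.   9.   0. -82.   2.]
turn [ 0.002 -0.003 -0.004]
shift mm [  1.3  -1.7 -74.8]
```

Emit:
{"name": "carry_out", "arguments": {
  "moves": [
    [1,-1,-20,0,-0.003,-0.004,100],
    [1,-1.7,-40,0,-0.003,-0.004,100],
    [1,-1.7,-60,0,-0.003,-0.004,100],
    [1,-1.7,-73,0,-0.003,-0.004,100],
    [1,-1.7,-73,0,-0.003,-0.004,100]
  ]
}}

```text
time_s: 18.35
tcp_pos: [0.6059, -0.2842, 0.2518]
eef_rot: [142.7, 89.9, -134.1]
contact_force: [0.5, -0.3, -0.0]
gripper_width: 0.0877
```

Emit:
{"name": "carry_out", "arguments": {
  "moves": [
    [0,0,0,0,0,0,60],
    [0,0,0,0,0,0,40],
    [0,0,0,0,0,0,40],
    [0,0,0,0,0,0,40],
    [0,0,0,0,0,0,40]
  ],
  "squeeze": 45
}}

```text
time_s: 18.85
tcp_pos: [0.608, -0.2848, 0.2551]
eef_rot: [-119.1, 89.6, -36.0]
contact_force: [4.0, -0.5, -0.5]
gripper_width: 0.0535
```

Emit:
{"name": "carry_out", "arguments": {
  "moves": [
    [0,0,4,0,0,0,40],
    [0,0,9,0,0,0,40],
    [0,0,15,0,0,0,40],
    [0,0,21,0,0,0,40],
    [0,0,28,0,0,0,40]
  ],
  "squeeze": 50
}}

```text
time_s: 19.35
tcp_pos: [0.606, -0.2842, 0.2814]
eef_rot: [164.2, 89.9, -112.7]
contact_force: [-1.9, 0.4, -15.9]
gripper_width: 0.0536
```

Emit:
{"name": "carry_out", "arguments": {
  "moves": [
    [0,0,8,0,0,0,40],
    [0,0,18,0,0,0,40],
    [0,0,32,0,0,0,40],
    [0,0,50,0,0,0,40],
    [0,0,70,0,0,0,40]
  ]
}}

```text
time_s: 19.85
tcp_pos: [0.6076, -0.2853, 0.3563]
eef_rot: [-120.9, 89.5, -37.8]
contact_force: [0.6, -0.7, -5.0]
gripper_width: 0.0536
```

```bash
python3 -c "
from chk import *
rx=np.array([np.cos(np.radians(4.9)),np.sin(np.radians(4.9)),0]);ry=np.array([-rx[1],rx[0],0])
rep(np.array([.5917,.2362,.3]),frame(-ez,-ry))
a=r.capture('scene');b=r.capture('top');cv2.imwrite('pics/t5.png',b)
cv2.imwrite('pics/st5.png',np.hstack([cv2.resize(a[80:260,140:320],None,fx=2.2,fy=2.2),cv2.resize(b[120:300,220:400],None,fx=2.2,fy=2.2)]))
"
```

```text
19.85 [ 607.6 -285.3  356.3] [ -8.4  17.2  12.3   0.2 -84.6   1.5] [ 0.6 -0.7 -5. ] model err [0.2 0.  0.2]
t 19.85 tcp [ 607.6 -285.3  356.3] F [ 0.6 -0.7 -5. ] w 53.6 q [ -8.  17.  12.   0. -85.   2.]
turn [-0.002  0.009  1.776]
shift mm [-15.9 521.5 -56.3]
```

View pics/st5.png

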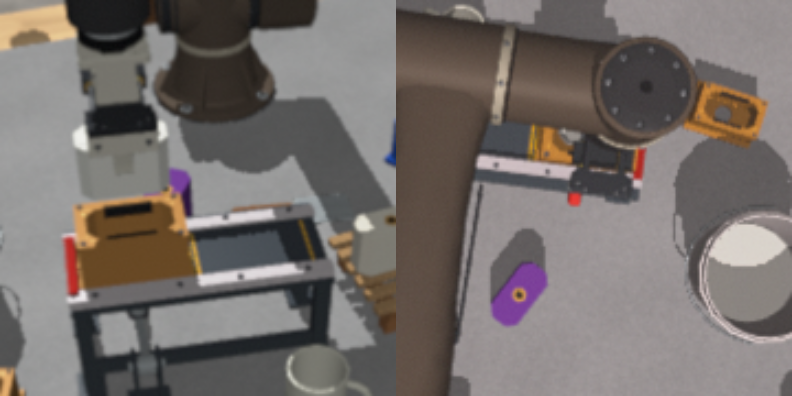

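The casting is out of the mould and held; the mould is still at the stop (red at 640,160 in the top half). Carry to the rack.

Emit:
{"name": "carry_out", "arguments": {
  "moves": [
    [-1,26,0,0,0,0.089,40],
    [-2,52,0,0,0,0.178,40],
    [-2,78,0,0,0,0.266,40],
    [-3,104,0,0,0,0.355,40],
    [-4,130,0,0,0,0.444,40]
  ]
}}

```text
time_s: 20.45
tcp_pos: [0.6032, -0.1538, 0.3532]
eef_rot: [-128.5, 89.7, -19.7]
contact_force: [0.3, -0.4, -4.9]
gripper_width: 0.0538
```

Emit:
{"name": "carry_out", "arguments": {
  "moves": [
    [-1,26,0,0,0,0.089,40],
    [-2,52,0,0,0,0.178,40],
    [-2,78,0,0,0,0.266,40],
    [-3,104,0,0,0,0.355,40],
    [-4,130,0,0,0,0.444,40]
  ]
}}

```text
time_s: 20.95
tcp_pos: [0.5992, -0.0236, 0.3532]
eef_rot: [-133.0, 89.6, 1.2]
contact_force: [0.4, 0.1, -5.1]
gripper_width: 0.0538
```

Emit:
{"name": "carry_out", "arguments": {
  "moves": [
    [-1,26,0,0,0,0.089,40],
    [-2,52,0,0,0,0.178,40],
    [-2,78,0,0,0,0.266,40],
    [-3,104,0,0,0,0.355,40],
    [-4,130,0,0,0,0.444,40]
  ]
}}

```text
time_s: 21.45
tcp_pos: [0.5952, 0.1065, 0.3533]
eef_rot: [-138.9, 89.6, 20.7]
contact_force: [0.8, -0.5, -5.5]
gripper_width: 0.0538
```

Emit:
{"name": "carry_out", "arguments": {
  "moves": [
    [-1,26,0,0,0,0.089,40],
    [-2,52,0,0,0,0.178,40],
    [-2,78,0,0,0,0.266,40],
    [-3,104,0,0,0,0.355,40],
    [-4,130,0,0,0,0.444,40]
  ]
}}

```text
time_s: 21.95
tcp_pos: [0.5912, 0.2365, 0.3533]
eef_rot: [-145.0, 89.6, 40.1]
contact_force: [0.4, -0.9, -5.2]
gripper_width: 0.0536
```

```bash
python3 -c "
from chk import *
b0=cv2.imread('pics/t0.png')
m=mask(b0,(12,0,150),(40,90,255)); m[:,:150]=0;m[:,218:]=0;m[:170]=0;m[205:]=0
for A,c in blobs(m,60): print('dry',A,rect(plane('top',c,.135)))
b=cv2.imread('pics/t5.png')
m=mask(b,(8,70,60),(20,200,255))
for A,c in blobs(m,60): print('wood',A,c.mean(0),rect(plane('top',c,.06)))
rx=np.array([np.cos(np.radians(4.9)),np.sin(np.radians(4.9)),0]);ry=np.array([-rx[1],rx[0],0])
rep(np.array([.5917,.2362,.12]),frame(-ez,-ry))
b=r.capture('top');a=r.capture('scene');cv2.imwrite('pics/t6.png',b)
cv2.imwrite('pics/st6.png',np.hstack([cv2.resize(a[60:260,240:420],None,fx=2.2,fy=2.2),cv2.resize(b[90:290,80:260],None,fx=2.2,fy=2.2)]))
"
```

```text
21.95 [591.2 236.5 353.3] [ 39.3  13.9   7.5  -0.  -83.3  55.8] [ 0.4 -0.9 -5.2] model err [0.  0.1 0.1]
dry 453.0 (array([592.5,  99.8]), array([111.3,  59.4]), -88.91)
wood 3982.5 [ 37.04938272 180.58436214] (array([618. , 684.8]), array([255.1, 219.1]), -16.97)
wood 2457.0 [183.76635514 182.14719626] (array([611.1, 156.9]), array([301.3, 195.6]), -85.19)
wood 1240.0 [203.52214022 357.26199262] (array([ 1. , 62.6]), array([259.3, 131.7]), 82.64)
wood 1221.0 [232.54134367 202.24031008] (array([532.4, -23.5]), array([350.4, 149.3]), -13.63)
wood 813.5 [408.78238342 323.88082902] (array([ 111.2, -664.3]), array([157.8, 117.8]), 11.28)
wood 750.0 [368.88461538 171.25961538] (array([ 659.2, -518.4]), array([127.1,  87.8]), 71.64)
wood 513.5 [291.07981221 176.03286385] (array([ 627.4, -237.4]), array([158.1, 103.8]), 80.99)
wood 364.5 [137.21319797 376.03553299] (array([-75.4, 301. ]), array([178.4,  56.5]), 85.73)
wood 277.0 [229.14285714 311.82589286] (array([152.1, -17.9]), array([139. ,  77.9]), -18.05)
wood 114.0 [203.73643411 303.72868217] (array([178.5,  69.7]), array([154.9,  59.8]), -8.99)
wood 95.5 [157.59813084 357.09345794] (array([ -9.3, 233.4]), array([78.4, 51.6]), 57.73)
wood 69.0 [177.265625 381.234375] (array([-85.6, 157.7]), array([92. , 23.9]), -89.54)
t 21.95 tcp [591.2 236.5 353.3] F [ 0.4 -0.9 -5.2] w 53.6 q [ 39.  14.   7.  -0. -83.  56.]
turn [-0.004  0.005 -0.003]
shift mm [   0.5   -0.3 -233.3]
```

View pics/st6.png

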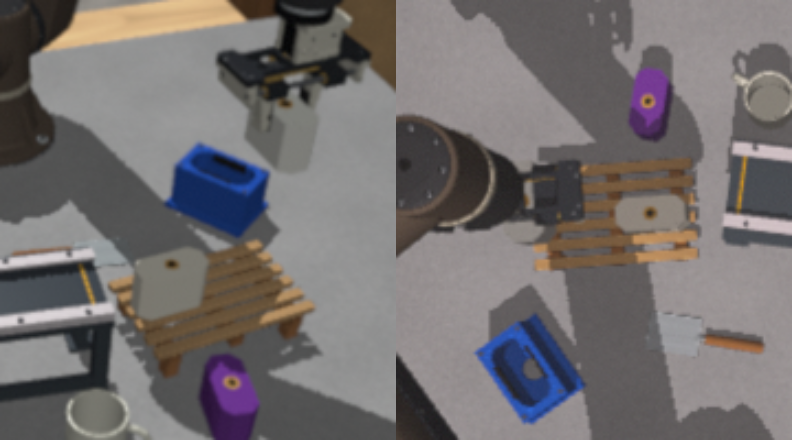

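The rack's free half (left in the top crop) is clear under the held casting; the dry foot is at (650,213). Lower.

Emit:
{"name": "carry_out", "arguments": {
  "moves": [
    [0.5,0,-35,0,0,0,40],
    [0.5,0,-75,0,0,0,40],
    [0.5,0,-120,0,0,0,40],
    [0.5,0,-160,0,0,0,40],
    [0.5,0,-190,0,0,0,40]
  ]
}}

```text
time_s: 22.55
tcp_pos: [0.591, 0.2346, 0.1603]
eef_rot: [-135.3, 89.8, 49.5]
contact_force: [0.0, -0.8, -5.5]
gripper_width: 0.0538
```

Emit:
{"name": "carry_out", "arguments": {
  "moves": [
    [0,0,-15,0,0,0,40],
    [0,0,-27,0,0,0,40],
    [0,0,-35,0,0,0,40],
    [0,0,-40,0,0,0,40],
    [0,0,-43,0,0,0,40]
  ]
}}

```text
time_s: 23.05
tcp_pos: [0.5919, 0.2355, 0.1197]
eef_rot: [-141.1, 89.7, 43.8]
contact_force: [0.5, 0.2, -5.5]
gripper_width: 0.0535
```

Emit:
{"name": "carry_out", "arguments": {
  "moves": [
    [0,0,-2,0,0,0,40],
    [0,0,-4,0,0,0,40],
    [0,0,-6,0,0,0,40],
    [0,0,-8,0,0,0,40],
    [0,0,-8,0,0,0,40]
  ]
}}

```text
time_s: 23.55
tcp_pos: [0.5913, 0.2353, 0.111]
eef_rot: [-134.3, 89.8, 50.6]
contact_force: [0.8, -0.4, -6.0]
gripper_width: 0.0537
```

Emit:
{"name": "carry_out", "arguments": {
  "moves": [
    [0,0,-1.5,0,0,0,40],
    [0,0,-3,0,0,0,40],
    [0,0,-4.5,0,0,0,40],
    [0,0,-6,0,0,0,40],
    [0,0,-6,0,0,0,40]
  ]
}}

```text
time_s: 24.05
tcp_pos: [0.5915, 0.2354, 0.1052]
eef_rot: [-137.1, 89.8, 47.8]
contact_force: [0.7, 0.7, -5.1]
gripper_width: 0.0534
```

Emit:
{"name": "carry_out", "arguments": {
  "moves": [
    [0,0,-1,0,0,0,40],
    [0,0,-2,0,0,0,40],
    [0,0,-3,0,0,0,40],
    [0,0,-3,0,0,0,40]
  ]
}}

```text
time_s: 24.45
tcp_pos: [0.5915, 0.2355, 0.1051]
eef_rot: [-147.0, 89.7, 38.0]
contact_force: [-8.7, -0.9, 15.7]
gripper_width: 0.0535
```

Emit:
{"name": "carry_out", "arguments": {
  "moves": [
    [0,0,1,0,0,0,40],
    [0,0,2,0,0,0,40],
    [0,0,2.4,0,0,0,40],
    [0,0,2.4,0,0,0,40]
  ]
}}

```text
time_s: 24.85
tcp_pos: [0.5915, 0.2354, 0.1052]
eef_rot: [-139.3, 89.8, 45.6]
contact_force: [-4.8, -0.3, 5.8]
gripper_width: 0.054
```

Emit:
{"name": "carry_out", "arguments": {
  "moves": [
    [0,0,0,0,0,0,64],
    [0,0,0,0,0,0,68],
    [0,0,0,0,0,0,76],
    [0,0,0,0,0,0,84],
    [0,0,0,0,0,0,84]
  ],
  "squeeze": 10
}}

```text
time_s: 25.35
tcp_pos: [0.5916, 0.2354, 0.1045]
eef_rot: [-137.2, 89.8, 47.6]
contact_force: [0.1, 0.9, 0.4]
gripper_width: 0.0724
```

Emit:
{"name": "carry_out", "arguments": {
  "moves": [
    [0,0,8,0,0,0,84],
    [0,0,20,0,0,0,84],
    [0,0,50,0,0,0,84],
    [0,0,95,0,0,0,84],
    [0,0,140,0,0,0,84]
  ]
}}

```text
time_s: 25.85
tcp_pos: [0.5913, 0.2351, 0.2472]
eef_rot: [-140.6, 89.8, 44.3]
contact_force: [1.1, 1.1, -0.4]
gripper_width: 0.0735
```

Emit:
{"name": "carry_out", "arguments": {
  "moves": [
    [-20,30,30,0,0,0,84],
    [-50,65,50,0,0,0,84],
    [-80,105,50,0,0,0,84],
    [-110,140,50,0,0,0,84],
    [-130,170,50,0,0,0,84]
  ]
}}

```text
time_s: 26.35
tcp_pos: [0.4596, 0.407, 0.2967]
eef_rot: [-131.2, 89.6, 53.7]
contact_force: [0.8, 0.2, 0.2]
gripper_width: 0.0734
```

```bash
python3 -c "
from h import *
s,_=now();print(s['time_s'],s['contact_force'].round(1))
b=r.capture('top');a=r.capture('scene');cv2.imwrite('pics/t7.png',b)
m=mask(b,(12,0,130),(40,90,255)); m[:,:140]=0;m[:,222:]=0;m[:160]=0;m[215:]=0
for A,c in blobs(m,60): print('feet',A,c.mean(0),rect(plane('top',c,.135)))
for A,c in blobs(mask(b,(0,150,80),(6,255,255)),4): P=plane('top',c,.05); print('red',A,ex@(P.mean(0)-S),ey@(P.mean(0)-S))
for A,c in blobs(mask(b,(8,150,100),(22,255,255)),80): print('amber',A,rect(plane('top',c,.247)),(rect(plane('top',c,.247))[0]/1e3-S[:2])@np.c_[ex,ey][:2])
cv2.imwrite('pics/st7.png',np.hstack([cv2.resize(a[100:300,140:400],None,fx=1.5,fy=1.5),cv2.resize(b[100:300,110:370],None,fx=1.5,fy=1.5)]))
"
```

```text
26.35 [0.8 0.2 0.2]
feet 400.5 [196.42696629 187.50561798] (array([591.1,  98. ]), array([108. ,  55.8]), -89.51)
feet 336.5 [155.32673267 187.18811881] (array([588.1, 236.7]), array([105.5,  52.8]), 6.49)
red 54.5 0.013013161520602421 -0.10145858622130953
red 16.5 -0.08995032348212355 -0.0018332102452428712
amber 1186.5 (array([ 604. , -274.8]), array([158.7,  86.4]), 83.73) [-0.00365907  0.00813334]
amber 603.0 (array([ 637.1, -480.6]), array([104.1,  73. ]), 71.64) [ 0.05287563 -0.19249836]
```

View pics/st7.png

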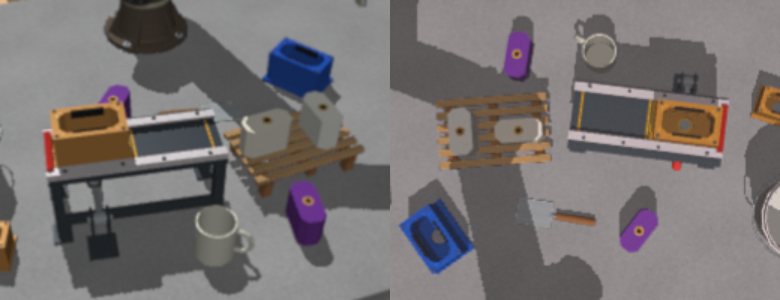

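The picture shows the casting upright on the rack's free end (top 460,130) and the dry foot unmoved (518,130). The mould is empty and against the red stop (690,122), and the lever is down (677,166). I hand in.

```bash
python3 -c "
from plant import r
r.close_job()"
```

```text
the job is handed in; nothing more can be done
```

The job is handed in at about 26.5 s of the 72 s allowed. No verdict is reported.

**What I did:**
- Slid the mould against the red stop; the push force rose to about 19 N there.
- Lifted the lever to its hard upper stop, where it stopped moving at about 49 N vertical force. That ejected the casting.
- Lowered the lever and let go about 10 mm above the bottom.
- Pulled the casting out and set it on the rack's free end. The contact peaked at about 16 N and I relieved it before opening the fingers.

**What the last pictures showed:**
- The lamp foot stands upright at (588, 237) mm, within about 4 mm of my target.
- The dry foot is within about 2 mm of where it started.
- The mould's stop-side end measures 71 mm from the station against 70.5 mm expected, so it is at the stop.
- The red grip is back where it was at the start, and the robot was clear of everything.
- The mug and scraper look undisturbed. The pail is cut off at the picture's edge, and I compared none of the three by measurement.

**Disagreements:**
- The amber mould outline measured 159 mm long instead of 141 mm. I take the extra to be the yellow line on the deck, not a moved mould.
- Contact on the rack came about 5 mm higher than planned, so the casting probably slipped that much in the fingers during the pull.

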